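# Scan a batch of modules in the push-push drawer

### The arm

A 6-joint arm with a two-finger parallel gripper is mounted at the origin on the work surface. World frame = base frame: x ahead of the robot, y to its left, z up, the work surface at z = 0. Lengths are in m, angles in rad, forces in N, time in s.
With the tool pointing down it reaches from about 0.35 to 0.85 m from the base axis. Payload 8.1 kg.
Tool frame: the origin (TCP) lies at the very end of the fingers, on their centre line; the grasp point (between the pads) lies 19 mm behind it; z points along the fingers, y is the line along which they close (so a half turn about z gives the same grasp; the last joint's range is limited). The gripper opens to 93 mm and grips with 3 to 60 N. Pads are 15 mm wide; open, the fingers measure 128 mm over their backs; the gripper's body (75 mm by 188 mm) begins 65 mm behind the grasp point.
Start: joints at [1.194, 0.13, 1.488, -0, 1.523, -0.085], TCP at [0.173, 0.575, 0.194] pointing down, gripper open.
Joint ranges: [-2.96, 2.96], [-0.89, 2.26], [0.02, 2.5], [-1.34, 4.48], [0, 2.73], [-2.66, 2.66]. Speed limits (rad/s): [2.39, 2.39, 2.79, 3.14, 3.14, 3.14].

### API

Orientations are given as a rotation vector (axis times angle).
In Python, from plant import robot gives the robot as it stands. The module is installed in compiled form; this text tells all that it offers.
- The arm moves only by the tool play_rows, never from a script. Its argument "increments" is text: rows parted by semicolons, each of 5 numbers parted by spaces: the shift along the tool's x, y, z in mm, then the turn about the tool's z in degrees, then the closure, from -1 (fully open) to 1 (shut). In form: dx dy dz yaw claw; .... A call has 1 to 20 rows; each row is the pose to reach, as a shift and turn from the pose commanded when the call began, along the tool's axes at that moment; what a row does not reach only later rows make up. A row lasts 1/10 s, in which the tool goes at most 50 mm and 8.59 degrees, less where a joint would pass 70% of its speed; a pose out of reach is approached as far as the arm can. A call with a gripper value outside its range is refused whole. The fingers move at their own pace and stop on an object; "force" is the grip in N (left out, the last holds). Time passes only in rows, so rows that repeat a pose let the fingers close. It gives the time, the measured TCP pose, the force, the opening and the grip force at its end, in the units of the state.
- robot.read_state(): the state, without advancing time (a new reading comes with each control period).
- robot.read_camera(name): name is "side" or "top"; returns the picture (480x640x3 uint8, blue, green, red); there is no depth.
- robot.calibration(name): a dict with "vertical_fov" (degrees; the focal length in pixels is half the picture's height over the tangent of half this angle, whatever the lens; pixels are square), "cx", "cy" (the principal point, pixels), "D" ([k1, k2, p1, p2, k3] as OpenCV has them; the pictures are not rectified), "rvec" (rotation vector, rad) and "tvec" (3), from world to camera coordinates, as OpenCV has them. Camera axes: x right, y down, z forward; pixel columns grow to the right and rows downward; lengths in m; the calibration is good to about 2 mm. A picture is of the moment at which its call begins. calibration takes no time and is no camera call.
- robot.close_job(): hands the job in; it is judged then, once.
Trained networks look in the newest picture that a camera, given by its name, has taken for a name from the list of things; names that differ only in an ending like _2 or _b are one class to them, and where a whole thing is asked for, a point or a joint stands for the part that bears it (a point fixed in the world has none). Each returns a list of dicts, best first, with "conf" (0 to 1); they miss things now and then, are a little off and sometimes report something else, mostly with a low value. They report only what shows in the picture. A call takes as long as a camera call. They do not tell look-alikes from the thing itself.
- robot.recognise(camera, query): "centre" ([x, y, z] in m, in world coordinates, good to about 4 mm: the middle of the surface that is visible of it).
- robot.regions_of(camera, query): "pixels" (480x640 bool, what is visible of it).
- robot.landmark_of(camera, query): "centre" ([x, y, z] in m, in world coordinates, good to about 4 mm: a listed point, or the origin of a listed thing).
The state is a dict: "t": time; "q": joint angles; "dq": joint speeds; "joint_torque": joint torques, N m; "tool_pos": TCP position; "orientation": TCP orientation; "force": force on the tool from outside, world axes, zero at the start; "wrist_torque": the same for the moment, N m; "opening": finger opening in m; "gripper_force": force on a finger pad.
Only numpy, scipy, OpenCV 4.12 (cv2) and the standard library are available. Lean on these libraries where they do the work, as an engineer would, in place of code of your own. Each camera call takes 0.05 s, during which the arm holds its last target. There are 200 camera calls.

### The job

Push the station's drawer to release it, load every module lying on the blue mat into its own drawer pocket with the orange tab towards the drawer's front, push the drawer until it locks shut and leave it alone for at least three seconds for the scan. Then push to release it again, move all the modules into the white tray, one flat in each slot with the orange tab towards the tray's orange stripe, and lock the empty drawer shut again. Do not disturb the jar, the screwdriver or the red bin.

Things in the scene. Friction and masses are not known exactly. Their poses are not given: they have to be found in the camera images.
- station: Fixed white inspection station, 131 (x, from -56 to +75) x 234 (y) x 74 mm high, open towards its -x side (roughly towards the robot), where its push-push drawer is. Origin: on the table, near the underside's middle; x points from the drawer front into the station. Its place and yaw change from start to start.
- drawer (a joint): Drawer position in m: about 0 locked (at the start), 0.095 fully out, to -0.016 pushed in beyond locked. Push-push latch: a push in to -0.012 or deeper (-0.0135 is sure; a locking push stops solid at about -0.013), then let go, swaps the state: from locked, a damped spring (6 N in, 3 N out) drives it out at 0.2 m/s; from out, it springs back to 0 and stays. A shallow push does nothing.
- drawer_front (a point): Centre of the drawer's blue front panel (228 wide, 52 high, from 6 to 58 mm above the table; 12 thick), on its outer face, 32 mm above the table, in the middle of the orange push mark; moves with the drawer. The panel's top edge has an orange stripe. Axes as the station's.
- pocket0 (a point): Centre of the floor of the drawer pocket at the station's +y side: 72 (x) x 56 (y) mm between walls 8 mm high; floor 12 mm above the table; moves with the drawer, wholly clear of the station when that is out. Axes as the station's. Pockets are 62 mm apart; the front panel lies on their -x side.
- pocket1 (a point): Centre of the floor of the drawer pocket in the middle: 72 (x) x 50 (y) mm between walls 8 mm high; floor 12 mm above the table; moves with the drawer, wholly clear of the station when that is out. Axes as the station's. Pockets are 62 mm apart; the front panel lies on their -x side.
- pocket2 (a point): Centre of the floor of the drawer pocket at the station's -y side: 72 (x) x 56 (y) mm between walls 8 mm high; floor 12 mm above the table; moves with the drawer, wholly clear of the station when that is out. Axes as the station's. Pockets are 62 mm apart; the front panel lies on their -x side.
- tray: Fixed white tray for inspected modules, 200 (x) x 86 (y) x 12 mm, with three slots side by side along x; an orange stripe runs along the top of its +y long wall. Origin: centre of the underside. On one side of the bench, the mat on the other; which is which varies.
- slot0 (a point): Centre of the floor of the tray's -x slot: 56 (x) x 72 (y) mm between walls 8 mm high; floor 4 mm above the table. Axes as the tray's.
- slot1 (a point): Centre of the floor of the tray's middle slot: 50 (x) x 72 (y) mm between walls 8 mm high; floor 4 mm above the table. Axes as the tray's.
- slot2 (a point): Centre of the floor of the tray's +x slot: 56 (x) x 72 (y) mm between walls 8 mm high; floor 4 mm above the table. Axes as the tray's.
- mat: Fixed blue mat 270 x 200 x 3 mm on which the modules wait; origin: centre of the underside.
- module_a: Module a, one of 2 or 3 alike: aluminium base plate 66 (x) x 44 (y) x 10 mm; on it, centred, a grey block 46 x 26 mm rising to 44 mm above the underside, black disc on top; an orange tab (10 long, 20 wide, 10 to 28 mm up) at the plate's +x end. Origin: centre of the underside; x points to the tab, z up. About 150 g. Grip the block across its 26 mm, above the plate.
- tab_a (a point): Top of the orange tab of module a: 28 mm along its x, 28 mm above its underside.
- module_b: Module b, one of 2 or 3 alike: aluminium base plate 66 (x) x 44 (y) x 10 mm; on it, centred, a grey block 46 x 26 mm rising to 44 mm above the underside, black disc on top; an orange tab (10 long, 20 wide, 10 to 28 mm up) at the plate's +x end. Origin: centre of the underside; x points to the tab, z up. About 150 g. Grip the block across its 26 mm, above the plate.
- tab_b (a point): Top of the orange tab of module b: 28 mm along its x, 28 mm above its underside.
- module_c: Module c, one of 2 or 3 alike: aluminium base plate 66 (x) x 44 (y) x 10 mm; on it, centred, a grey block 46 x 26 mm rising to 44 mm above the underside, black disc on top; an orange tab (10 long, 20 wide, 10 to 28 mm up) at the plate's +x end. Origin: centre of the underside; x points to the tab, z up. About 150 g. Grip the block across its 26 mm, above the plate.
- tab_c (a point): Top of the orange tab of module c: 28 mm along its x, 28 mm above its underside.
- cleaner: White jar with a blue lid, 56 mm across, 50 mm high, standing beyond the work; leave alone. Origin: centre of the underside.
- driver: Screwdriver about 200 mm long lying crosswise (along y) on the table between robot and station; leave alone.
- red_bin: Open red bin 90 x 100 x 45 mm beyond the work; leave alone. Origin: centre of the underside.
Mind the look-alikes: they are no part of the job. What is shaped like the module_c but pink or turquoise is not meant.

How it is judged:
By the outcome, as a careful person would: the job done as asked, in the order asked, and still so for the second after the job is handed in, with the robot touching nothing.
Of module_a, module_b, module_c only 2 to 3 are there at a start; the rules pass over those that are not, and their reading is None.
At some moment in a run one of module_a, module_b, module_c may be knocked a few centimetres aside while the robot is not near it.
It also fails if it takes over 210 s, if anything falls off the work surface, if the arm or the gripper's body presses on something with over 40 N, if the wrist force passes 120 N, or if a joint passes its speed limit or range.

## Working session

There is one attempt and no reset: what is moved stays moved. The work goes in short steps, Python scripts to look and compute and a tool call to move; the robot and the scene stay as the last step left them, time stands still between calls to the robot, and variables do not carry over. Pictures are saved under pics/ and viewed, at most 14 in all, crops included, and the job is handed in when it is done.

Besides the shell and the picture viewer there is one more tool, called after "Call:" in YAML: its name, and indented under it one key for each argument. play_rows: Moves the arm, as the interface text tells. Its arguments: {"type":"object","properties":{"increments":{"type":"string"},"force":{"type":"number"}},"required":["increments"]}

```bash
mkdir -p pics
cat > h.py <<'E'
import numpy as np, cv2
from plant import robot
def K(n):
    c=robot.calibration(n); f=240/np.tan(np.radians(c["vertical_fov"])/2)
    return np.array([[f,0,c["cx"]],[0,f,c["cy"]],[0,0,1]]),np.array(c["D"],float),np.array(c["rvec"],float),np.array(c["tvec"],float)
def px2w(n,uv,z):
    k,D,r,t=K(n); p=cv2.undistortPoints(np.array(uv,float).reshape(-1,1,2),k,D).reshape(-1,2)
    R=cv2.Rodrigues(r)[0]; o=-R.T@t; d=np.c_[p,np.ones(len(p))]@R
    return o+d*((z-o[2])/d[:,2])[:,None]
def w2px(n,P):
    k,D,r,t=K(n); return cv2.projectPoints(np.array(P,float).reshape(-1,1,3),r,t,k,D)[0].reshape(-1,2)
def st():
    s=robot.read_state(); print("t",round(s["t"],2),"pos",np.round(s["tool_pos"],4),"ori",np.round(s["orientation"],3),"q",np.round(s["q"],2),"F",np.round(s["force"],1),"op",round(s["opening"],4),"gf",s["gripper_force"]); return s
E
python3 - <<'E'
from h import *
for n in("top","side"):
    cv2.imwrite(f"pics/{n}0.png",robot.read_camera(n))
    k,D,r,t=K(n);print(n,-cv2.Rodrigues(r)[0].T@t)
    for q in ("drawer_front","pocket0","pocket2","slot0","slot2","module_a","tab_a","mat","station","cleaner","red_bin"):
        try: print(q,[(round(d["conf"],2),np.round(d["centre"],3).tolist()) for d in robot.landmark_of(n,q)])
        except Exception as e: print(q,e)
st()
E
```

```text
top [0.4565297  0.07081519 1.34827286]
drawer_front [(0.93, [0.597, 0.012, 0.033])]
pocket0 [(0.87, [0.651, -0.054, 0.011]), (0.74, [0.655, 0.009, 0.012]), (0.58, [0.66, 0.072, 0.014])]
pocket2 [(0.87, [0.651, -0.054, 0.011]), (0.74, [0.655, 0.009, 0.012]), (0.58, [0.66, 0.072, 0.014])]
slot0 [(0.94, [0.586, -0.303, 0.004]), (0.81, [0.463, -0.296, 0.006]), (0.58, [0.526, -0.298, 0.006]), (0.44, [0.646, -0.053, 0.018])]
slot2 [(0.94, [0.586, -0.303, 0.004]), (0.81, [0.463, -0.296, 0.006]), (0.58, [0.526, -0.298, 0.006]), (0.44, [0.646, -0.053, 0.018])]
module_a [(0.95, [0.49, 0.243, 0.005]), (0.93, [0.291, 0.318, 0.003]), (0.89, [0.415, 0.321, 0.005]), (0.87, [0.721, 0.405, 0.001]), (0.7, [0.406, 0.473, 0.002]), (0.62, [0.573, 0.325, 0.001])]
tab_a [(0.92, [0.553, 0.31, 0.032]), (0.84, [0.485, 0.267, 0.031]), (0.77, [0.392, 0.34, 0.03]), (0.66, [0.275, 0.287, 0.027]), (0.61, [0.394, 0.499, 0.029]), (0.6, [0.745, 0.427, 0.022])]
mat [(0.76, [0.503, 0.293, 0.0]), (0.27, [0.588, -0.3, 0.002])]
station []
cleaner [(0.87, [0.723, 0.268, -0.001])]
red_bin [(0.73, [0.744, -0.238, 0.0])]
side
[... 498 characters left out ...]
, -0.303, 0.008])]
module_a [(0.63, [0.415, 0.321, 0.008]), (0.61, [0.491, 0.248, -0.001]), (0.61, [0.579, 0.321, 0.003]), (0.58, [0.285, 0.318, 0.001]), (0.58, [0.407, 0.477, -0.004]), (0.51, [0.725, 0.409, 0.001])]
tab_a [(0.9, [0.554, 0.313, 0.032]), (0.84, [0.483, 0.271, 0.032]), (0.84, [0.28, 0.297, 0.024]), (0.7, [0.388, 0.341, 0.029]), (0.69, [0.744, 0.428, 0.026]), (0.63, [0.39, 0.498, 0.028])]
mat [(0.9, [0.503, 0.297, -0.001])]
station [(0.57, [0.686, 0.002, 0.003])]
cleaner [(0.94, [0.719, 0.266, -0.001])]
red_bin [(0.66, [0.751, -0.239, -0.004])]
t 1.2 pos [0.1726 0.5746 0.1944] ori [-0.457 -3.108  0.   ] q [ 1.19  0.13  1.49 -0.    1.52 -0.09] F [ 0.1 -0.7 -0.4] op 0.0931 gf 0.0
```

View pics/top0.png

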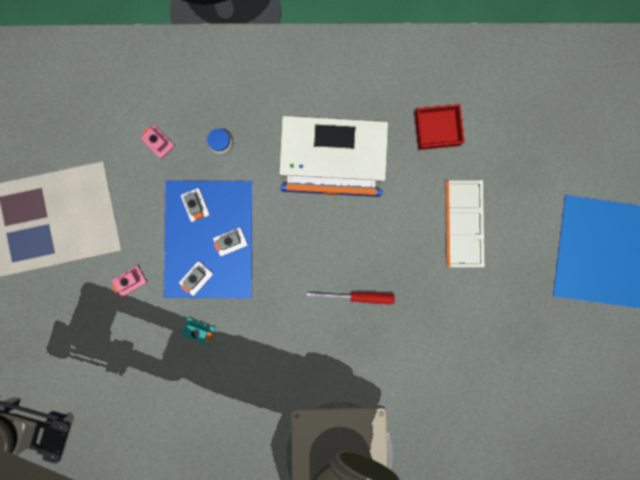

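View pics/side0.png

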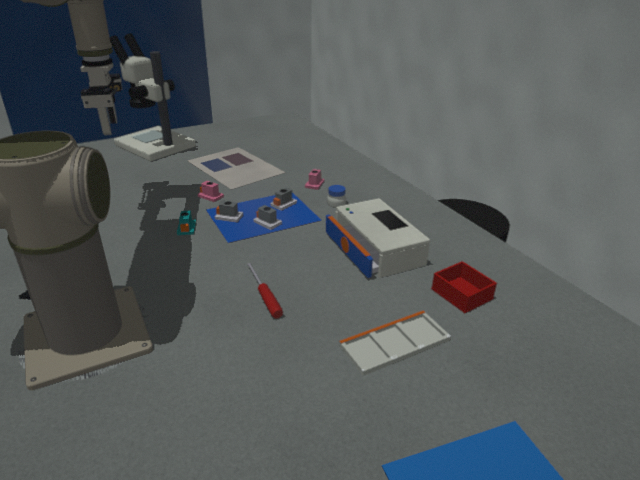

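The top view shows the grey modules on the blue mat at about (195,205), (230,241) and (196,278). Look-alikes: pink at (157,141) and (129,280), turquoise at (199,330), all off the mat. The second blue sheet at (600,250) is empty. The drawer front is at (331,190), the tray at (465,224) with its stripe on the left (+y), and the screwdriver at (350,297). I choose the three grey ones and will fit their outlines.

```bash
cat > fit.py <<'E'
from h import *
from scipy.optimize import minimize
def box(x0,x1,y0,y1,z0,z1): return np.array([[x,y,z] for x in(x0,x1) for y in(y0,y1) for z in(z0,z1)])
MOD=[box(-.033,.033,-.022,.022,0,.01),box(-.023,.023,-.013,.013,.01,.044),box(.023,.033,-.01,.01,.01,.028)]
S=8
def render(n,boxes,p,z0,roi):
    x0,y0,w,h=roi; im=np.zeros((h*S,w*S),np.uint8); c,s=np.cos(p[2]),np.sin(p[2])
    for b in boxes:
        P=b@np.array([[c,s,0],[-s,c,0],[0,0,1]])+[p[0],p[1],z0]
        uv=(w2px(n,P)-[x0-.5,y0-.5])*S-.5
        cv2.fillConvexPoly(im,cv2.convexHull(np.round(uv*16).astype(np.int32)),255,shift=4)
    return cv2.resize(cv2.GaussianBlur(im/255.,(0,0),.7*S),(w,h),interpolation=cv2.INTER_AREA)
def fit(n,alpha,boxes,p0,z0,half=28):
    u,v=w2px(n,[[p0[0],p0[1],z0+.02]])[0].astype(int); roi=(max(u-half,0),max(v-half,0),2*half,2*half)
    a=alpha[roi[1]:roi[1]+2*half,roi[0]:roi[0]+2*half]; sc=np.array([.01,.01,.2])
    f=lambda q:((render(n,boxes,np.array(p0)+q*sc,z0,roi)-a)**2).mean()
    r=minimize(f,np.zeros(3),method="Nelder-Mead",options=dict(initial_simplex=[[0,0,0],[.6,0,0],[0,.6,0],[0,0,.8]],xatol=.005,fatol=1e-7))
    return np.array(p0)+r.x*sc,r.fun
def mods(img,lst,z0=.003,n="top"):
    b,g,r=[img[...,i].astype(float) for i in range(3)]
    al=np.clip((r/(b+8)-.3)/.5,0,1)
    out=[]
    for p in lst:
        q,f=fit(n,al,MOD,p,z0,20); out.append(q); print("mod",np.round(q[:2],4),"yaw",round(np.degrees(q[2]),1),"res",round(f,4))
    return out
E
python3 - <<'E'
from fit import *
for n in ("top","side"):
    im=cv2.imread(f"pics/{n}0.png"); print(n)
    b,g,r=[im[...,i].astype(int) for i in range(3)]
    mods(im,[[.576,.323,-2.6],[.490,.245,1.8],[.415,.321,2.5]],n=n)
    # tray: grey walls; fit outer box 12mm
    hsv=cv2.cvtColor(im,cv2.COLOR_BGR2HSV); fl=np.minimum(np.minimum(b,g),r)
    orr=((r>1.5*g)&(r>1.6*b)&(hsv[...,0]<14)&(hsv[...,0]>3)&(r>120))
    al=np.clip((im.max(2)-140)/60.,0,1)
    print("tray",fit(n,al,[box(-.1,.1,-.043,.043,0,.012)],[.526,-.3,0.],0,56))
    nn,lab,stt,cen=cv2.connectedComponentsWithStats(orr.astype(np.uint8))
    for i in range(1,nn):
        if stt[i,4]>60: 
            ys,xs=np.nonzero(lab==i); W=px2w(n,np.c_[xs,ys],.058 if stt[i,0]<420 and n=="top" else .012); m=W.mean(0); U,s,V=np.linalg.svd(W-m); print("orange",stt[i],m.round(4),"dir",V[0].round(4),np.ptp((W-m)@V[0]).round(3))
im=cv2.imread("pics/top0.png");cv2.imwrite("pics/c0.png",cv2.resize(im[110:360,110:500],None,fx=2,fy=2,interpolation=cv2.INTER_CUBIC))
R=cv2.Rodrigues(np.array(robot.read_state()["orientation"]))[0];print(R.round(3))
E
```

```text
top
mod [0.5806 0.3232] yaw -159.1 res 0.0078
mod [0.4947 0.2432] yaw 110.9 res 0.013
mod [0.4124 0.3225] yaw 137.7 res 0.0123
tray (array([ 0.52923448, -0.28524635, -0.02223801]), np.float64(0.6927098058659168))
orange [446 181   4  86 212] [ 0.5344 -0.2578  0.012 ] dir [-1.      0.0093 -0.    ] 0.197
orange [287 184  89  11 518] [0.6064 0.0122 0.058 ] dir [ 0.0667  0.9978 -0.    ] 0.196
side
mod [0.5792 0.3248] yaw -160.1 res 0.4766
mod [0.4925 0.241 ] yaw 111.1 res 0.2099
mod [0.4119 0.3257] yaw 136.3 res 0.3774
tray (array([ 0.48157315, -0.36081777, -0.47864575]), np.float64(0.5235094137887151))
orange [329 216  41  40 183] [0.6462 0.0659 0.012 ] dir [0.0654 0.9979 0.    ] 0.212
orange [340 311  84  32 217] [ 0.5228 -0.2599  0.012 ] dir [-0.9999  0.0105 -0.    ] 0.197
[[-0.958  0.288 -0.   ]
 [ 0.288  0.958 -0.   ]
 [ 0.    -0.    -1.   ]]
```

View pics/c0.png

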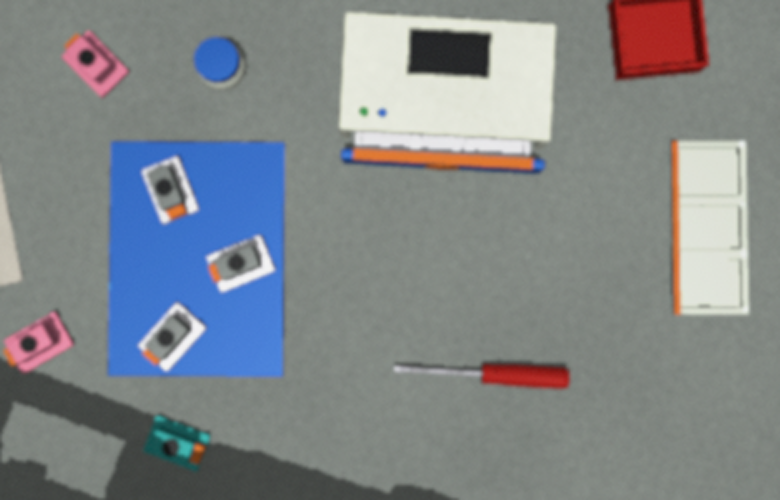

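Run:
```python
from fit import *
for n in ("top","side"):
    print(n,{k:np.round(v,4).tolist() for k,v in robot.calibration(n).items()})
    P=np.array([[.526,-.258,.012],[.494,.243,.0],[.606,.012,.058],[.7,.4,0],[.3,.3,0]]);uv=w2px(n,P);print(uv.round(1).tolist())
    for i in range(5): print(px2w(n,uv[i],P[i,2]).round(4)[0],end=' ')
    s=robot.read_state();print("tcp px",w2px(n,[s["tool_pos"]]),"base corners",w2px(n,[[.0,0,0]]).round(0))
```

```text
top {'vertical_fov': 44.7368, 'cx': 320.766, 'cy': 235.8424, 'D': [-0.012, 0.0, 0.0, 0.0, 0.0], 'rvec': [2.2003, -2.2316, 0.0694], 'tvec': [0.0422, 0.5043, 1.3324]}
[[447.5, 224.9], [230.6, 241.9], [331.1, 189.4], [161.7, 153.8], [206.4, 326.9]]
[ 0.526 -0.258  0.012] [0.494 0.243 0.   ] [0.606 0.012 0.058] [0.7 0.4 0. ] [0.3 0.3 0. ] tcp px [[ 48.20199263 407.02527417]] base corners [[339. 456.]]
side {'vertical_fov': 51.9111, 'cx': 313.1205, 'cy': 237.271, 'D': [-0.0349, 0.0, 0.0, 0.0, 0.0], 'rvec': [2.0678, -0.5085, 0.2953], 'tvec': [-0.4484, 0.1903, 0.9631]}
[[382.5, 325.3], [267.3, 223.1], [347.3, 233.7], [307.9, 186.3], [191.8, 230.1]]
[ 0.526 -0.258  0.012] [0.494 0.243 0.   ] [0.606 0.012 0.058] [0.7 0.4 0. ] [0.3 0.3 0. ] tcp px [[111.39631865 136.36213439]] base corners [[ 86. 334.]]
```

```bash
cat >> fit.py <<'E'
PANEL=[box(0,.012,-.114,.114,.006,.058)]; TRAY=[box(-.1,.1,-.043,.043,0,.012)]
def fixed(n,im,pf=(.6,.013,-.066)):
    f=im.astype(float); mx,mn=f.max(2),f.min(2)
    sat=np.clip(((mx-mn)/(mx+5)-.2)/.3,0,1)
    if n=="top": print("panel",fit(n,sat,PANEL,list(pf),0,58))
    u,v=w2px(n,[[.526,-.3,0]])[0]
    wh=np.clip((mx-150)/50.,0,1)
    print("tray",fit(n,wh,TRAY,[.526,-.3,0.],0,56))
E
python3 - <<'E'
from fit import *
for n in ("top","side"):
    im=cv2.imread(f"pics/{n}0.png"); print(im[225,465],im[300,250],im[335,415]); fixed(n,im)
im=cv2.imread("pics/top0.png").astype(int)
for v,u in ((205,195),(241,230),(278,196)): print(im[v-6,u-12:u+12,2].tolist())
E
```

```text
[216 226 222] [127 131 125] [132 138 132]
panel (array([ 0.60266547,  0.01222616, -0.06498646]), np.float64(0.0063250339713383915))
tray (array([ 0.52891221, -0.30030391, -0.00851511]), np.float64(0.004975378722099478))
[ 97 100  95] [97 99 95] [150 159 154]
tray (array([ 0.84318519, -0.29859259,  0.64395062]), np.float64(0.004565019132653062))
[195, 172, 141, 129, 125, 121, 110, 98, 89, 88, 98, 107, 106, 88, 74, 90, 119, 160, 200, 200, 152, 91, 58, 56]
[130, 144, 153, 150, 161, 164, 149, 136, 124, 116, 113, 118, 127, 132, 135, 136, 136, 130, 111, 92, 107, 157, 212, 233]
[64, 67, 89, 135, 183, 208, 198, 169, 145, 136, 136, 139, 141, 140, 139, 131, 113, 90, 74, 79, 104, 157, 221, 240]
```

```bash
cat >> h.py <<'E'
def go(*targets,base=None):
    """targets: (x,y,z,yawdeg) yaw=world angle of the closing line (tool y), modulo 180; prints cumulative tool shifts"""
    s=robot.read_state(); R=cv2.Rodrigues(np.array(s["orientation"]))[0]; p=np.array(s["tool_pos"]); q6=np.degrees(s["q"][5])
    y0=np.degrees(np.arctan2(R[1,1],R[0,1]))
    print("t",round(s["t"],1),"tcp",np.round(p,4),"closing line",round(y0,1),"q6",round(q6),"F",np.round(s["force"],1),"op",round(s["opening"],4),"tilt",np.round(R[:2,2],3))
    for x,y,z,w in targets:
        d=-((w-y0+90)%180-90)   # turn about tool z (down)
        print("  ",np.round(1000*(R.T@(np.array([x,y,z])-p)),1),"yaw",round(d,1),"or",round(d-180*np.sign(d),1))
def S(ps,x,y): # station/tray frame -> world
    c,s=np.cos(ps[2]),np.sin(ps[2]); return np.array([ps[0]+c*x-s*y,ps[1]+s*x+c*y])
FR=(.6027,.0122,-.065); TR=(.5289,-.3003,-.0085)
E
python3 - <<'E'
from h import *
a=S(FR,-.035,0)
go((*a,.12,86.3),(*a,.022,86.3))
E
```

```text
t 1.2 tcp [0.1726 0.5746 0.1944] closing line 73.3 q6 -5 F [ 0.1 -0.7 -0.4] op 0.0931 tilt [-0. -0.]
   [-539.6 -422.8   74.4] yaw -13.0 or 167.0
   [-539.6 -422.8  172.4] yaw -13.0 or 167.0
```

Call:
play_rows:
  increments: "-135 -106 20 -4 1; -270 -211 40 -8 1; -405 -317 60 -13 1; -540 -423 74 -13 1; -540 -423 74 -13 1; -540 -423 74 -13 1; -540 -423 74 -13 1; -540 -423 74 -13 1; -540 -423 74 -13 1; -540 -423 74 -13 1; -540 -423 74 -13 1; -540 -423 74 -13 1; -540 -423 74 -13 1; -540 -423 74 -13 1; -540 -423 74 -13 1; -540 -423 74 -13 1; -540 -423 74 -13 1; -540 -423 173 -13 1; -540 -423 173 -13 1; -540 -423 173 -13 1"
  force: 20

```text
t: 3.2
tool_pos: [0.5612, 0.016, 0.0144]
orientation: [-0.099, -3.127, -0.001]
force: [-2.5, -0.3, -1.4]
opening: 0.0003
gripper_force: 0.0
```

Run:
```python
from h import *
a=S(FR,-.012,0)
go((*a,.022,86.3))
im=robot.read_camera("side");cv2.imwrite("pics/s1.png",cv2.resize(im[150:310,240:450],None,fx=3,fy=3,interpolation=cv2.INTER_CUBIC))
cv2.imwrite("pics/t1f.png",robot.read_camera("top"))
```

```text
t 3.2 tcp [0.5612 0.016  0.0144] closing line 86.4 q6 -90 F [-2.5 -0.3 -1.4] op 0.0003 tilt [-0.013  0.001]
   [-29.6  -1.1  -7.9] yaw 0.1 or -179.9
```

View pics/s1.png

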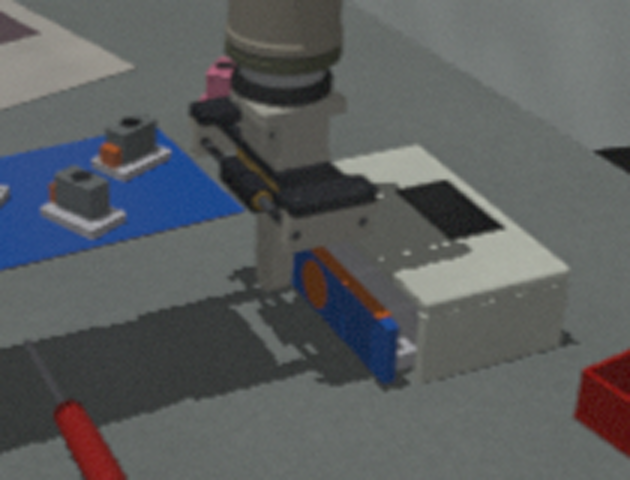

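Fingers stand just before the panel's orange mark, clear of the driver. Now creeping.

Call:
play_rows:
  increments: "-5 0 0 0 1; -10 0 0 0 1; -15 0 0 0 1; -18 0 0 0 1; -18 0 0 0 1; -18 0 0 0 1"

```text
t: 3.9
tool_pos: [0.586, 0.013, 0.0215]
orientation: [-0.102, -3.14, -0.0]
force: [-0.2, 0.4, 0.5]
opening: 0.0005
gripper_force: 0.0
```

Call:
play_rows:
  increments: "-2 0 0 0 1; -4 0 0 0 1; -6 0 0 0 1; -6 0 0 0 1; -6 0 0 0 1"

```text
t: 4.4
tool_pos: [0.5909, 0.0127, 0.0212]
orientation: [-0.102, -3.137, -0.0]
force: [-6.3, -0.6, 5.0]
opening: 0.0004
gripper_force: 3.0
```

Call:
play_rows:
  increments: "-4 0 0 0 1; -8 0 0 0 1; -11 0 0 0 1; -13 0 0 0 1; -13 0 0 0 1; -13 0 0 0 1"

```text
t: 5.0
tool_pos: [0.6037, 0.0119, 0.0211]
orientation: [-0.102, -3.137, -0.0]
force: [-6.1, 0.2, 4.3]
opening: 0.0004
gripper_force: 3.2
```

Call:
play_rows:
  increments: "-1 0 0 0 1; -1 0 0 0 1; 20 0 0 0 1; 60 0 0 0 1; 100 0 0 0 1; 130 0 0 0 1; 130 0 -60 0 1; 130 0 -100 0 0; 130 0 -100 0 0; 130 0 -100 0 0"

```text
t: 6.0
tool_pos: [0.4771, 0.0201, 0.1236]
orientation: [0.102, 3.135, -0.0]
force: [-0.5, 0.2, -0.1]
opening: 0.0203
gripper_force: 0.0
```

Run:
```python
from fit import *
go()
im=robot.read_camera("top");cv2.imwrite("pics/t2f.png",im);cv2.imwrite("pics/t2.png",cv2.resize(im[110:360,110:500],None,fx=2,fy=2,interpolation=cv2.INTER_CUBIC))
print(robot.landmark_of("side","drawer_front"))if robot.read_camera("side") is not None else 0
print([(d["conf"],d["centre"]) for d in robot.landmark_of("top","pocket0")])
mods(im,[[.58,.323,-2.77],[.494,.243,1.93],[.412,.322,2.4]])
```

```text
t 6.0 tcp [0.4771 0.0201 0.1236] closing line 86.3 q6 -90 F [-0.5  0.2 -0.1] op 0.0203 tilt [ 0.005 -0.   ]
[{'centre': [0.5059, 0.0214, 0.0357], 'conf': 0.7}]
[(0.7, [0.5659, 0.0787, 0.0126]), (0.69, [0.5511, -0.0473, 0.0156]), (0.57, [0.5629, 0.0153, 0.0129]), (0.49, [0.5763, 0.325, -0.0015])]
mod [0.5806 0.3233] yaw -159.3 res 0.0078
mod [0.4949 0.2433] yaw 111.5 res 0.0125
mod [0.4126 0.3221] yaw 137.2 res 0.0145
```

View pics/t2.png

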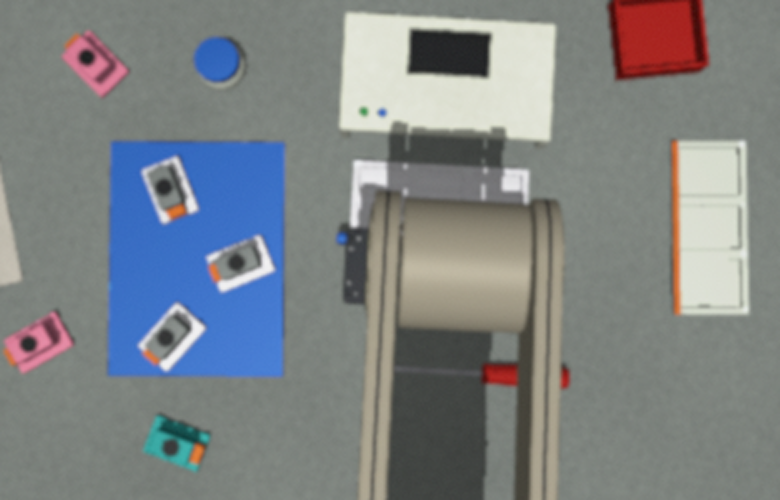

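The drawer is out with its pockets clear, and the modules are unmoved. First I'll squeeze module B along its 46 mm length to centre it, which also shows the camera bias.

Run:
```python
from h import *
go((.494,.2425,.12,111.3),(.494,.2425,.034,111.3))
```

```text
t 6.2 tcp [0.4742 0.0203 0.1198] closing line 86.3 q6 -90 F [-0.6 -0.7 -0.7] op 0.0357 tilt [-0.003  0.   ]
   [-5.300e+00  2.231e+02 -2.000e-01] yaw -25.0 or 155.0
   [ -5.5 223.1  85.8] yaw -25.0 or 155.0
```

Call:
play_rows:
  increments: "-5 50 0 -8 -1; -5 100 0 -16 -1; -5 150 0 -25 -1; -5 200 0 -25 -1; -5 223 0 -25 -1; -5 223 0 -25 -1; -5 223 0 -25 -1; -5 223 40 -25 -1; -5 223 80 -25 -1; -5 223 86 -25 -1; -5 223 86 -25 -1; -5 223 86 -25 0; -5 223 86 -25 0.5; -5 223 86 -25 0.5; -5 223 86 -25 0.5; -5 223 86 -25 0.5; -5 223 86 -25 0.5"
  force: 4

```text
t: 7.9
tool_pos: [0.4948, 0.2425, 0.0357]
orientation: [-0.58, 3.087, 0.0]
force: [-0.5, -0.1, 0.6]
opening: 0.0493
gripper_force: 0.0
```

Run:
```python
from h import *
go((.494,.2425,.12,21.3))
```

```text
t 7.9 tcp [0.4948 0.2425 0.0357] closing line 111.3 q6 -91 F [-0.5 -0.1  0.6] op 0.0493 tilt [0. 0.]
   [  0.7   0.3 -84.3] yaw 90.0 or -90.0
```

Call:
play_rows:
  increments: "0 0 0 0 0.5; 0 0 0 0 0.5; 0 0 0 0 0.5; 0 0 0 0 0.5"

```text
t: 8.3
tool_pos: [0.4946, 0.2424, 0.0353]
orientation: [0.58, -3.087, 0.0]
force: [-0.0, 0.3, -0.4]
opening: 0.0239
gripper_force: 0.0
```

Call:
play_rows:
  increments: "0 0 0 0 0.5; 0 0 0 0 -0.3; 0 0 0 0 -0.4; 0 0 -10 0 -0.4; 0 0 -30 8 -0.4; 0 0 -30 24 -0.4; 0 0 -30 40 -0.4; 0 0 -30 60 -0.4; 0 0 -30 90 -0.4; 0 0 -30 90 -0.4; 0 0 -30 90 -0.4; 0 0 -30 90 -0.4; 0 0 -30 90 -0.4; 0 0 -30 90 -0.4; 0 0 -30 90 -0.4; 0 0 -10 90 -0.4; 0 0 16 90 -0.4; 0 0 17 90 -0.4; 0 0 17 90 0.6; 0 0 17 90 0.6"

```text
t: 10.3
tool_pos: [0.4957, 0.2428, 0.0201]
orientation: [1.772, 2.593, 0.003]
force: [0.7, 0.6, 0.3]
opening: 0.0537
gripper_force: 0.0
```

Call:
play_rows:
  increments: "0 0 0 0 0.8; 0 0 0 0 0.8; 0 0 0 0 0.8; 0 0 0 0 0.8; 0 0 0 0 0.8"
  force: 25

```text
t: 10.8
tool_pos: [0.4949, 0.2425, 0.0189]
orientation: [1.773, 2.593, 0.001]
force: [-1.1, -0.3, 4.4]
opening: 0.0253
gripper_force: 25.0
```

Run:
```python
from h import *
im=robot.read_camera("side");im2=robot.read_camera("top")
cv2.imwrite("pics/g1.png",np.hstack([cv2.resize(im[150:270,180:340],(640,480),interpolation=cv2.INTER_CUBIC)]))
cv2.imwrite("pics/t3f.png",im2)
go()
```

```text
t 10.9 tcp [0.4948 0.2425 0.0188] closing line 21.3 q6 -1 F [-2.4 -1.1  5.3] op 0.0252 tilt [0. 0.]
```

View pics/g1.png

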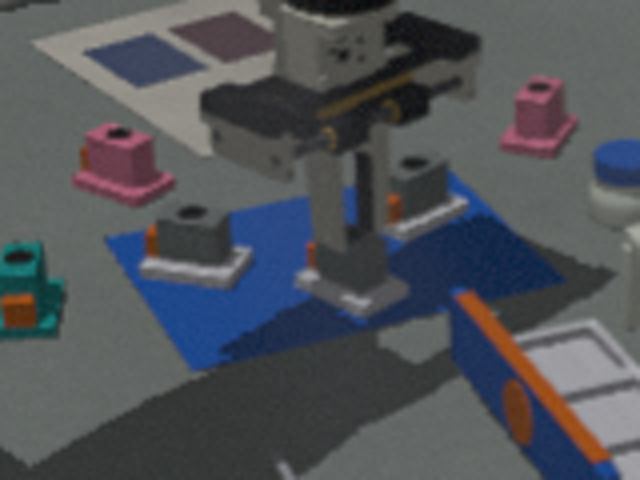

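Run:
```python
from h import *
p=np.array(robot.read_state()["tool_pos"])
for z in (0,.01,.0188,.03,.04,.047,.06,.08): print(z,((w2px("side",[[p[0],p[1],z]])[0]-[180,150])*4+2).round(0))
c,s=np.cos(np.radians(21.3)),np.sin(np.radians(21.3))
for k in(-.013,.013): print(((w2px("side",[[p[0]+k*c,p[1]+k*s,.0188]])[0]-[180,150])*4+2).round(0))
print([(d["conf"],np.round(d["centre"],3)) for d in robot.landmark_of("side","module_a")],[(d["conf"],np.round(d["centre"],3)) for d in robot.landmark_of("side","tab_a")])
```

```text
0 [353. 294.]
0.01 [352. 282.]
0.0188 [351. 270.]
0.03 [351. 256.]
0.04 [350. 243.]
0.047 [350. 233.]
0.06 [349. 216.]
0.08 [348. 189.]
[338. 277.]
[365. 263.]
[(0.86, array([0.578, 0.321, 0.003])), (0.77, array([0.495, 0.249, 0.003])), (0.67, array([0.289, 0.317, 0.002])), (0.65, array([0.411, 0.324, 0.008])), (0.65, array([ 0.727,  0.411, -0.001])), (0.54, array([ 0.406,  0.477, -0.002]))] [(0.93, array([0.484, 0.267, 0.033])), (0.91, array([0.387, 0.339, 0.03 ])), (0.76, array([0.28 , 0.294, 0.026])), (0.72, array([0.393, 0.494, 0.026])), (0.6, array([0.553, 0.312, 0.032])), (0.53, array([0.745, 0.428, 0.027]))]
```

Run:
```python
from fit import *
im=cv2.imread("pics/t3f.png"); fixed("top",im,(.508,.018,-.065))
FO=(.5079,.0184,-.065)
c=im[140:280,270:400]; k=5
c=cv2.resize(c,None,fx=k,fy=k,interpolation=cv2.INTER_CUBIC)
c=np.clip((c.astype(float)-60)*1.3,0,255).astype(np.uint8)
def rect(cx,cy,hx,hy,z,col):
    P=[[*S(FO,cx+a*hx,cy+b*hy),z] for a,b in((-1,-1),(-1,1),(1,1),(1,-1))]
    uv=(w2px("top",P)-[269.5,139.5])*k-.5; cv2.polylines(c,[uv.astype(np.int32)],True,col,1)
for cy,h in((.062,.028),(0,.025),(-.062,.028)): rect(.052,cy,.036,h,.020,(0,0,255)); 
rect(.006,0,.006,.114,.058,(0,255,0))
cv2.imwrite("pics/d1.png",c)
```

```text
panel (array([ 0.50831561,  0.01833585, -0.06483069]), np.float64(0.0022257475030626715))
tray (array([ 0.52894667, -0.30031405, -0.00770469]), np.float64(0.005308562242563217))Traceback (most recent call last):
  File "<stdin>", line 10, in <module>
  File "<stdin>", line 8, in rect
TypeError: 'int' object is not callable
```

```bash
sed -i 's/\bS\b/SS/g' fit.py
python3 - <<'E'
from fit import *
im=cv2.imread("pics/t3f.png")
FO=(.5083,.0183,-.0648)
k=5;c=cv2.resize(im[140:280,270:400],None,fx=k,fy=k,interpolation=cv2.INTER_CUBIC)
c=np.clip((c.astype(float)-110)*1.9,0,255).astype(np.uint8)
def rect(cx,cy,hx,hy,z,col):
    P=[[*S(FO,cx+a*hx,cy+b*hy),z] for a,b in((-1,-1),(-1,1),(1,1),(1,-1))]
    uv=(w2px("top",P)-[269.5,139.5])*k-.5; cv2.polylines(c,[uv.astype(np.int32)],True,col,1)
for cy,h in((.062,.028),(0,.025),(-.062,.028)): rect(.052,cy,.036,h,.020,(0,0,255))
rect(.006,0,.006,.114,.058,(0,255,0))
cv2.imwrite("pics/d1.png",c)
E
```

```text
(no output)
```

View pics/d1.png

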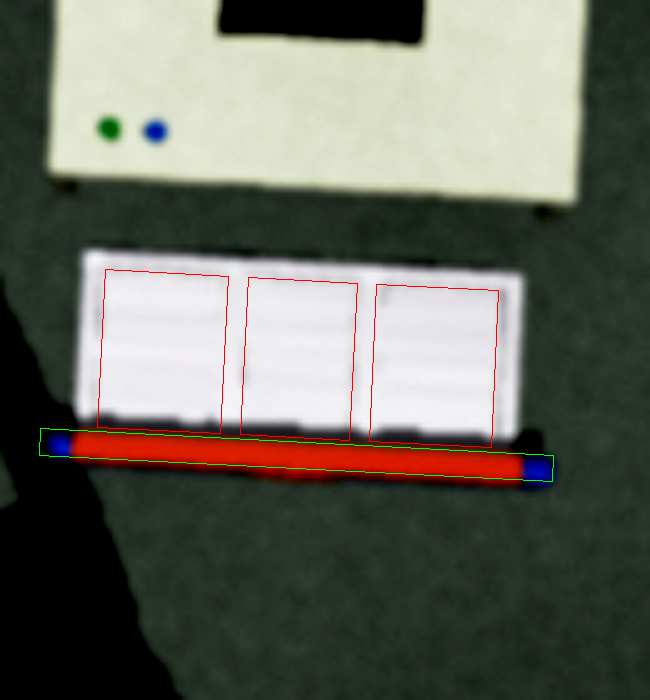

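Run:
```python
from fit import *
im=np.mean([cv2.imread(f"pics/t3f.png")]+[robot.read_camera("top") for _ in range(4)],axis=0).astype(np.float32).mean(2)
FO=(.5083,.0183,-.0648)
def prof(xs,ys,z=.016):
    P=np.array([[*S(FO,x,y),z] for x in xs for y in ys]);uv=w2px("top",P).astype(np.float32)
    return cv2.remap(im,uv[:,0].reshape(len(xs),len(ys)),uv[:,1].reshape(len(xs),len(ys)),cv2.INTER_LINEAR)
xs=np.arange(.076,.106,.0015)
for cy in(.062,0,-.062): print("x",cy,[(round(x*1000,1),int(v)) for x,v in zip(xs,prof(xs,np.arange(cy-.018,cy+.018,.002)).mean(1))])
ys=np.arange(-.105,.106,.0015)
print("y",[(round(y*1000,1),int(v)) for y,v in zip(ys,prof(np.arange(.045,.08,.002),ys).mean(0))])
```

```text
x 0.062 [(np.float64(76.0), 236), (np.float64(77.5), 236), (np.float64(79.0), 236), (np.float64(80.5), 235), (np.float64(82.0), 235), (np.float64(83.5), 234), (np.float64(85.0), 232), (np.float64(86.5), 229), (np.float64(88.0), 225), (np.float64(89.5), 222), (np.float64(91.0), 222), (np.float64(92.5), 224), (np.float64(94.0), 219), (np.float64(95.5), 203), (np.float64(97.0), 175), (np.float64(98.5), 147), (np.float64(100.0), 132), (np.float64(101.5), 128), (np.float64(103.0), 130), (np.float64(104.5), 131)]
x 0 [(np.float64(76.0), 236), (np.float64(77.5), 235), (np.float64(79.0), 235), (np.float64(80.5), 233), (np.float64(82.0), 233), (np.float64(83.5), 232), (np.float64(85.0), 231), (np.float64(86.5), 228), (np.float64(88.0), 225), (np.float64(89.5), 223), (np.float64(91.0), 224), (np.float64(92.5), 226), (np.float64(94.0), 221), (np.float64(95.5), 203), (np.float64(97.0), 175), (np.float64(98.5), 146), (np.float64(100.0), 130), (np.float64(101.5), 126), (np.float64(103.0), 128), (np.float64(104.5), 129)]
x -0.062 [(np.float64(76.0), 233), (np.float64(77.5), 232), (np.float64(79.0),
[... 3328 characters left out ...]
.float64(64.5), 235), (np.float64(66.0), 235), (np.float64(67.5), 235), (np.float64(69.0), 235), (np.float64(70.5), 235), (np.float64(72.0), 235), (np.float64(73.5), 235), (np.float64(75.0), 235), (np.float64(76.5), 235), (np.float64(78.0), 235), (np.float64(79.5), 235), (np.float64(81.0), 235), (np.float64(82.5), 235), (np.float64(84.0), 235), (np.float64(85.5), 235), (np.float64(87.0), 235), (np.float64(88.5), 233), (np.float64(90.0), 230), (np.float64(91.5), 226), (np.float64(93.0), 224), (np.float64(94.5), 227), (np.float64(96.0), 229), (np.float64(97.5), 227), (np.float64(99.0), 214), (np.float64(100.5), 189), (np.float64(102.0), 161), (np.float64(103.5), 142), (np.float64(105.0), 133)]
```

```bash
cat >> h.py <<'E'
FO=(.5083,.0183,-.0648)
E
python3 - <<'E'
from h import *
a=S(FO,.0525,0)
go((*a,.10,86.3),(*a,.045,86.3),(*a,.029,86.3))
E
```

```text
t 11.2 tcp [0.4949 0.2425 0.0188] closing line 21.3 q6 -1 F [-2.5 -1.2  6.5] op 0.0255 tilt [0. 0.]
   [-235.9  -21.3  -81.2] yaw -65.0 or 115.0
   [-235.9  -21.3  -26.2] yaw -65.0 or 115.0
   [-235.9  -21.3  -10.2] yaw -65.0 or 115.0
```

Call:
play_rows:
  increments: "0 0 -20 0 0.8; 0 0 -50 0 0.8; 0 0 -82 0 0.8; -30 -3 -82 -8 0.8; -60 -5 -82 -16 0.8; -90 -8 -82 -24 0.8; -120 -11 -82 -32 0.8; -150 -14 -82 -40 0.8; -180 -16 -82 -48 0.8; -205 -19 -82 -56 0.8; -225 -20 -82 -65 0.8; -236 -21 -82 -65 0.8; -236 -21 -82 -65 0.8; -236 -21 -82 -65 0.8; -236 -21 -82 -65 0.8; -236 -21 -82 -65 0.8"

```text
t: 12.8
tool_pos: [0.5606, 0.0159, 0.1004]
orientation: [-0.102, -3.14, -0.0]
force: [-0.5, 1.1, -1.5]
opening: 0.0253
gripper_force: 25.0
```

Run:
```python
from h import *
a=S(FO,.0525,0)
go((*a,.045,86.3),(*a,.029,86.3))
im=robot.read_camera("side");cv2.imwrite("pics/s4.png",cv2.resize(im[160:300,280:440],None,fx=4.5,fy=4.2,interpolation=cv2.INTER_CUBIC))
print([(d["conf"],np.round(d["centre"],3)) for d in robot.landmark_of("side","tab_a")],[(d["conf"],np.round(d["centre"],3)) for d in robot.landmark_of("side","module_a")])
```

```text
t 12.8 tcp [0.5606 0.0159 0.1004] closing line 86.3 q6 -90 F [-0.5  1.1 -1.5] op 0.0253 tilt [-0.  0.]
   [-0.2 -1.  55.4] yaw -0.0 or 180.0
   [-0.2 -1.  71.4] yaw -0.0 or 180.0
[(0.94, array([0.279, 0.295, 0.026])), (0.81, array([0.393, 0.495, 0.03 ])), (0.79, array([0.552, 0.316, 0.032])), (0.7, array([0.386, 0.338, 0.032])), (0.63, array([0.532, 0.017, 0.11 ])), (0.58, array([0.742, 0.43 , 0.026]))] [(0.93, array([ 0.289,  0.319, -0.   ])), (0.92, array([ 0.406,  0.479, -0.002])), (0.78, array([0.578, 0.318, 0.002])), (0.65, array([ 0.752, -0.235, -0.002])), (0.58, array([0.561, 0.016, 0.082])), (0.58, array([0.415, 0.323, 0.009])), (0.46, array([0.723, 0.412, 0.001])), (0.33, array([ 0.59 , -0.302,  0.006]))]
```

View pics/s4.png

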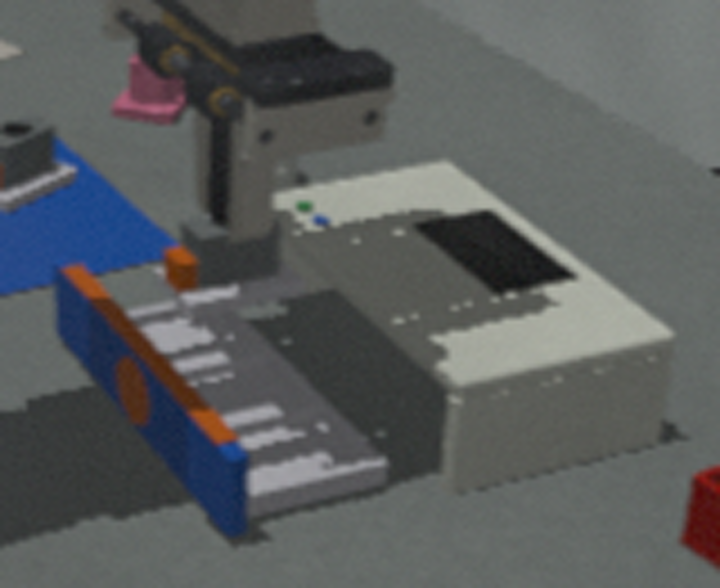

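The module hangs level over the middle pocket, orange tab towards the blue front. Lowering.

Call:
play_rows:
  increments: "0 -1 40 0 0.8; 0 -1 55 0 0.8; 0 -1 62 0 0.8; 0 -1 67 0 0.8; 0 -1 71 0 0.8; 0 -1 72 0 0.8; 0 -1 72 0 0.8; 0 -1 72 0 0.8"

```text
t: 13.75
tool_pos: [0.5613, 0.0139, 0.0292]
orientation: [0.102, 3.139, -0.0]
force: [0.1, -0.8, -2.0]
opening: 0.025
gripper_force: 25.0
```

Call:
play_rows:
  increments: "0 0 2 0 0.8; 0 0 2 0 0.8; 0 0 2 0 0.8"

```text
t: 14.05
tool_pos: [0.5617, 0.0137, 0.0278]
orientation: [0.102, 3.138, -0.0]
force: [-2.2, 0.0, 5.0]
opening: 0.0252
gripper_force: 25.0
```

Call:
play_rows:
  increments: "0 0 0 0 0.1; 0 0 0 0 0.1; 0 0 0 0 0.1; 0 0 -10 0 0.1; 0 0 -50 0 0.1; 0 0 -82 0 0.1; 0 0 -82 0 0.1"

```text
t: 14.75
tool_pos: [0.5648, 0.0137, 0.1151]
orientation: [0.101, 3.13, -0.001]
force: [0.6, -0.2, 0.6]
opening: 0.0418
gripper_force: 0.0
```

Run:
```python
from fit import *
im=robot.read_camera("top");cv2.imwrite("pics/t5.png",im)
m=mods(im,[[.58,.323,-2.77],[.412,.322,2.4]])
go((.580,.323,.11,110.8),(.580,.323,.019,110.8))
```

```text
mod [0.5806 0.3233] yaw -159.3 res 0.0078
mod [0.4126 0.3221] yaw 137.2 res 0.0146
t 14.8 tcp [0.5633 0.0138 0.1124] closing line 86.3 q6 -90 F [ 0.   0.6 -0.3] op 0.042 tilt [ 0.006 -0.   ]
   [  3.4 309.7   2.4] yaw -24.5 or 155.5
   [  4.  309.7  93.4] yaw -24.5 or 155.5
```

Call:
play_rows:
  increments: "2 50 0 -8 -0.3; 2 100 0 -16 -0.3; 2 150 0 -24 -0.3; 2 200 0 -24 -0.3; 2 250 0 -24 -0.3; 2 300 0 -24 -0.3; 2 310 0 -24 -0.3; 2 310 0 -24 -0.3; 2 310 0 -24 -0.3; 2 310 0 -24 -0.3"

```text
t: 15.8
tool_pos: [0.5789, 0.3215, 0.108]
orientation: [0.55, -3.092, 0.001]
force: [0.3, -1.1, 0.2]
opening: 0.0607
gripper_force: 0.0
```

Run:
```python
from h import *
go((.580,.323,.019,110.7))
```

```text
t 15.8 tcp [0.5789 0.3215 0.108 ] closing line 110.2 q6 -86 F [ 0.3 -1.1  0.2] op 0.0607 tilt [-0.001 -0.001]
   [-1.7  1.1 89. ] yaw -0.5 or 179.5
```

Call:
play_rows:
  increments: "-1 1 40 -0.5 -0.3; -1 1 80 -0.5 -0.3; -1 1 89 -0.5 -0.3; -1 1 89 -0.5 -0.3; -1 1 89 -0.5 0.8; -1 1 89 -0.5 0.8; -1 1 89 -0.5 0.8; -1 1 89 -0.5 0.8; -1 1 89 -0.5 0.8; -1 1 89 -0.5 0.8"

```text
t: 16.8
tool_pos: [0.58, 0.3248, 0.0203]
orientation: [-0.566, 3.089, 0.0]
force: [1.0, -0.4, 4.3]
opening: 0.025
gripper_force: 25.0
```

Run:
```python
from h import *
a=S(FO,.0525,.062)
go((*a,.10,86.3),(*a,.029,86.3))
```

```text
t 16.8 tcp [0.58   0.3248 0.0203] closing line 110.8 q6 -86 F [ 1.  -0.4  4.3] op 0.025 tilt [0.001 0.   ]
   [ 102.2 -226.4  -79.8] yaw 24.5 or -155.5
   [ 102.3 -226.4   -8.8] yaw 24.5 or -155.5
```

Call:
play_rows:
  increments: "0 0 -40 0 0.8; 0 0 -80 0 0.8; 20 -45 -82 6 0.8; 40 -90 -82 12 0.8; 60 -135 -82 18 0.8; 80 -180 -82 24 0.8; 102 -226 -82 24.5 0.8; 102 -226 -82 24.5 0.8; 102 -226 -82 24.5 0.8; 102 -226 -82 24.5 0.8; 102 -226 -82 24.5 0.8; 102 -226 -82 24.5 0.8"

```text
t: 18.0
tool_pos: [0.5642, 0.0785, 0.1013]
orientation: [-0.099, -3.14, -0.0]
force: [0.6, 0.5, -1.8]
opening: 0.025
gripper_force: 25.0
```

Run:
```python
from h import *
a=S(FO,.0525,.062)
go((*a,.031,86.3))
robot.read_camera("side")
print([(round(d["conf"],2),np.round(d["centre"],3)) for d in robot.landmark_of("side","tab_a")+robot.landmark_of("side","module_a") if d["centre"][2]>.05])
```

```text
t 18.0 tcp [0.5642 0.0785 0.1013] closing line 86.4 q6 -84 F [ 0.6  0.5 -1.8] op 0.025 tilt [-0.  0.]
   [-0.6 -1.7 70.3] yaw 0.1 or -179.9
[(0.81, array([0.533, 0.08 , 0.113])), (0.93, array([0.562, 0.076, 0.084]))]
```

Call:
play_rows:
  increments: "-2 -1.5 40 0 0.8; -2 -1.5 55 0 0.8; -2 -1.5 62 0 0.8; -2 -1.5 67 0 0.8; -2 -1.5 71 0 0.8; -2 -1.5 72 0 0.8; -2 -1.5 73 0 0.8; -2 -1.5 73 0 0.8; -2 -1.5 73 0 0.8"

```text
t: 19.05
tool_pos: [0.5669, 0.0755, 0.0293]
orientation: [0.102, 3.138, 0.0]
force: [-0.6, 0.4, 0.5]
opening: 0.025
gripper_force: 25.0
```

Call:
play_rows:
  increments: "0 0 0.5 0 0.1; 0 0 0.5 0 0.1; 0 0 0.5 0 0.1; 0 0 -10 0 0.1; 0 0 -50 0 0.1; 0 0 -82 0 0.1; 0 0 -82 0 0.1; 0 0 -82 0 0.1"

```text
t: 19.85
tool_pos: [0.5672, 0.0756, 0.1122]
orientation: [0.102, 3.137, 0.0]
force: [-0.4, -0.8, -0.7]
opening: 0.0417
gripper_force: 0.0
```

Run:
```python
from fit import *
im=robot.read_camera("top");cv2.imwrite("pics/t6.png",im)
m=mods(im,[[.412,.322,2.4]])[0]
go((m[0],m[1],.11,np.degrees(m[2])-90))
```

```text
mod [0.4126 0.3221] yaw 137.1 res 0.0143
t 19.9 tcp [0.5661 0.0755 0.1106] closing line 86.3 q6 -84 F [-0.7 -0.1 -1.3] op 0.0419 tilt [ 0. -0.]
   [169.1 236.1   0.5] yaw 39.2 or -140.8
```

Call:
play_rows:
  increments: "20 40 0 6 -0.3; 42 80 0 12 -0.3; 75 120 0 19 -0.3; 110 160 0 26 -0.3; 140 200 0 33 -0.3; 169 236 0 39 -0.3; 169 236 0 39 -0.3; 169 236 0 39 -0.3; 169 236 0 39 -0.3; 169 236 0 39 -0.3; 169 236 0 39 -0.3"

```text
t: 21.0
tool_pos: [0.4136, 0.3208, 0.1102]
orientation: [-1.147, -2.925, 0.001]
force: [0.5, -0.6, 1.2]
opening: 0.0604
gripper_force: 0.0
```

Run:
```python
from h import *
go((.4126,.322,.0195,47.1))
```

```text
t 21.0 tcp [0.4136 0.3208 0.1102] closing line 47.2 q6 -15 F [ 0.5 -0.6  1.2] op 0.0604 tilt [-0. -0.]
   [ 1.6  0.2 90.7] yaw 0.1 or -179.9
```

Call:
play_rows:
  increments: "1.5 0 40 0 -0.3; 1.5 0 80 0 -0.3; 1.5 0 90.5 0 -0.3; 1.5 0 90.5 0 -0.3; 1.5 0 90.5 0 0.8; 1.5 0 90.5 0 0.8; 1.5 0 90.5 0 0.8; 1.5 0 90.5 0 0.8; 1.5 0 90.5 0 0.8; 1.5 0 90.5 0 0.8"

```text
t: 22.0
tool_pos: [0.4119, 0.3231, 0.0206]
orientation: [1.144, 2.926, 0.001]
force: [-1.6, -2.7, 5.3]
opening: 0.0252
gripper_force: 25.0
```

Run:
```python
from h import *
a=S(FO,.0535,-.062);b=S(FO,.0535,.03)
go((*b,.11,86.3),(*a,.11,86.3))
```

```text
t 22.0 tcp [0.4119 0.3231 0.0206] closing line 47.3 q6 -15 F [-1.6 -2.7  5.3] op 0.0252 tilt [0. 0.]
   [-300.3 -101.6  -89.4] yaw -39.0 or 141.0
   [-358.2 -173.1  -89.4] yaw -39.0 or 141.0
```

Call:
play_rows:
  increments: "0 0 -45 0 0.8; 0 0 -89 0 0.8; -45 -15 -90 -6 0.8; -90 -30 -90 -12 0.8; -135 -45 -90 -18 0.8; -180 -60 -90 -24 0.8; -225 -75 -90 -30 0.8; -270 -90 -90 -36 0.8; -300 -102 -90 -39 0.8; -330 -138 -90 -39 0.8; -358 -173 -90 -39 0.8; -358 -173 -90 -39 0.8; -358 -173 -90 -39 0.8; -358 -173 -90 -39 0.8; -358 -173 -90 -39 0.8; -358 -173 -90 -39 0.8"

```text
t: 23.6
tool_pos: [0.5574, -0.0457, 0.1099]
orientation: [-0.099, -3.14, -0.0]
force: [0.3, -0.2, -2.3]
opening: 0.0255
gripper_force: 25.0
```

Run:
```python
from h import *
a=S(FO,.0535,-.062)
go((*a,.031,86.3))
robot.read_camera("side")
print([(round(d["conf"],2),np.round(d["centre"],3)) for d in robot.landmark_of("side","tab_a")+robot.landmark_of("side","module_a") if d["centre"][2]>.05])
```

```text
t 23.6 tcp [ 0.5574 -0.0457  0.1099] closing line 86.4 q6 -96 F [ 0.3 -0.2 -2.3] op 0.0255 tilt [-0.  0.]
   [-0.3 -1.3 78.9] yaw 0.1 or -179.9
[(0.91, array([ 0.526, -0.045,  0.122])), (0.74, array([ 0.56 , -0.047,  0.098])), (0.54, array([ 0.523, -0.044,  0.12 ]))]
```

Call:
play_rows:
  increments: "-0.5 -1 45 0 0.8; -0.5 -1 65 0 0.8; -0.5 -1 71 0 0.8; -0.5 -1 75 0 0.8; -0.5 -1 79 0 0.8; -0.5 -1 81 0 0.8; -0.5 -1 81 0 0.8; -0.5 -1 81 0 0.8"

```text
t: 24.55
tool_pos: [0.5585, -0.0481, 0.0298]
orientation: [0.102, 3.139, -0.0]
force: [0.1, -1.1, -1.5]
opening: 0.0255
gripper_force: 25.0
```

Call:
play_rows:
  increments: "0 0 1 0 0.8; 0 0 1 0 0.1; 0 0 1 0 0.1; 0 0 1 0 0.1; 0 0 -10 0 0.1; 0 0 -50 0 0.1; 0 0 -82 0 0.1; 40 20 -82 0 1; 80 40 -82 0 1; 94 60 -82 0 1; 94 60 -82 0 1; 94 60 -82 0 1; 94 60 -82 0 1"

```text
t: 25.85
tool_pos: [0.4688, 0.0175, 0.1116]
orientation: [0.102, 3.139, -0.001]
force: [0.2, -0.2, -0.3]
opening: 0.0013
gripper_force: 0.0
```

Run:
```python
from h import *
go((*S(FO,-.035,0),.022,86.3))
im=robot.read_camera("side");cv2.imwrite("pics/s7.png",cv2.resize(im[160:300,280:440],None,fx=4.5,fy=4.2,interpolation=cv2.INTER_CUBIC))
print([(round(d["conf"],2),np.round(d["centre"],3)) for d in robot.landmark_of("side","tab_a")+robot.landmark_of("side","module_a")])
```

```text
t 25.9 tcp [0.4688 0.0175 0.1116] closing line 86.3 q6 -90 F [ 0.2 -0.2 -0.3] op 0.0013 tilt [ 0.001 -0.   ]
   [-4.2  3.4 89.6] yaw -0.0 or 180.0
[(0.92, array([0.533, 0.014, 0.039])), (0.85, array([0.28 , 0.295, 0.025])), (0.77, array([ 0.526, -0.051,  0.037])), (0.76, array([0.392, 0.492, 0.029])), (0.52, array([0.532, 0.074, 0.04 ])), (0.41, array([0.565, 0.072, 0.011])), (0.39, array([0.745, 0.428, 0.028])), (0.79, array([ 0.408,  0.476, -0.002])), (0.77, array([ 0.561, -0.047,  0.015])), (0.68, array([0.287, 0.318, 0.002])), (0.62, array([0.565, 0.074, 0.011])), (0.59, array([0.56 , 0.012, 0.01 ])), (0.58, array([0.725, 0.412, 0.003])), (0.49, array([ 0.526, -0.299,  0.003]))]
```

View pics/s7.png

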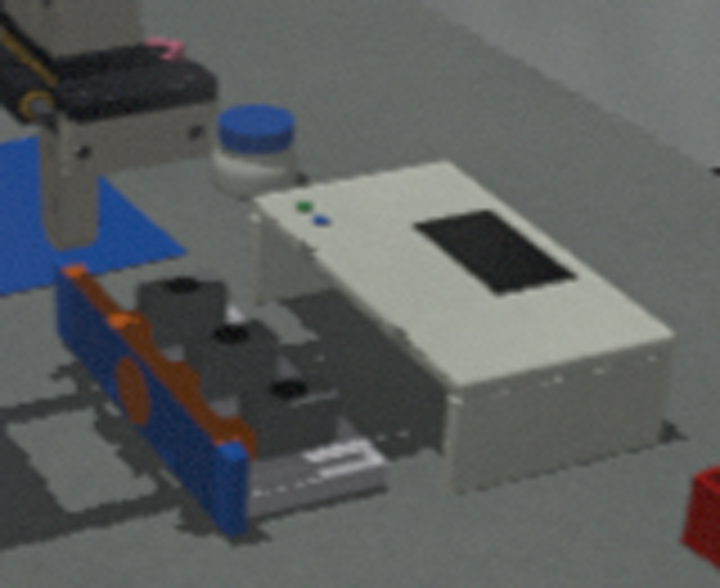

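All three sit flat in their pockets with tabs at the front. Now pushing the drawer shut.

Call:
play_rows:
  increments: "-2 3 45 0 1; -4 3 90 0 1; -4 3 90 0 1; -4 3 90 0 1; -12 3 90 0 1; -20 3 90 0 1; -24 3 90 0 1; -28 3 90 0 1; -34 3 90 0 1; -40 3 90 0 1; -47 3 90 0 1; -54 3 90 0 1; -61 3 90 0 1; -68 3 90 0 1; -75 3 90 0 1; -82 3 90 0 1; -89 3 90 0 1; -96 3 90 0 1; -102 3 90 0 1; -106 3 90 0 1"

```text
t: 28.0
tool_pos: [0.5732, 0.0142, 0.0208]
orientation: [-0.102, -3.137, 0.0]
force: [-6.9, 0.0, 5.7]
opening: 0.0005
gripper_force: 3.5
```

Call:
play_rows:
  increments: "-4 0 0 0 1; -8 0 0 0 1; -12 0 0 0 1; -15 0 0 0 1; -17 0 0 0 1; -17 0 0 0 1"

```text
t: 28.6
tool_pos: [0.5901, 0.013, 0.0208]
orientation: [-0.102, -3.138, 0.0]
force: [-6.0, 0.2, 5.0]
opening: 0.0003
gripper_force: 3.0
```

Now at about 0; push a further 14 mm in small steps, watching force.

Call:
play_rows:
  increments: "-4 0 0 0 1; -8 0 0 0 1; -11 0 0 0 1; -13 0 0 0 1; -13 0 0 0 1"

```text
t: 29.1
tool_pos: [0.6028, 0.0122, 0.0207]
orientation: [-0.102, -3.137, 0.0]
force: [-7.7, -0.1, 4.8]
opening: 0.0007
gripper_force: 3.2
```

Call:
play_rows:
  increments: "-1 0 0 0 1; -2 0 0 0 1; -2 0 0 0 1"

```text
t: 29.4
tool_pos: [0.6045, 0.0121, 0.0207]
orientation: [-0.102, -3.137, 0.0]
force: [-7.9, 1.1, 5.2]
opening: 0.0008
gripper_force: 3.8
```

Call:
play_rows:
  increments: "-1 0 0 0 1; -2 0 0 0 1; -2 0 0 0 1"

```text
t: 29.7
tool_pos: [0.6061, 0.012, 0.0206]
orientation: [-0.102, -3.136, 0.0]
force: [-8.7, 0.4, 6.6]
opening: 0.0002
gripper_force: 4.5
```

Call:
play_rows:
  increments: "-1 0 0 0 1; -2 0 0 0 1; -2 0 0 0 1"

```text
t: 30.0
tool_pos: [0.6069, 0.012, 0.0207]
orientation: [-0.101, -3.133, 0.0]
force: [-15.5, 0.6, 12.9]
opening: 0.0002
gripper_force: 8.0
```

Call:
play_rows:
  increments: "-1 0 0 0 1; 5 0 0 0 1; 20 0 0 0 1; 45 0 0 0 1; 60 0 0 0 1; 60 0 0 0 1; 60 0 0 0 1; 60 0 0 0 1; 60 0 0 0 1; 60 0 0 0 1"

```text
t: 31.0
tool_pos: [0.5505, 0.0156, 0.021]
orientation: [0.102, 3.14, -0.0]
force: [1.0, 0.0, -0.1]
opening: 0.0006
gripper_force: 0.0
```

Run:
```python
from fit import *
go(); im=robot.read_camera("side"); im2=robot.read_camera("top"); cv2.imwrite("pics/t8.png",im2)
for n in("side","top"): print([(round(d["conf"],2),np.round(d["centre"],4)) for d in robot.landmark_of(n,"drawer_front")])
cv2.imwrite("pics/s8.png",cv2.resize(im[160:300,280:440],None,fx=4.5,fy=4.2,interpolation=cv2.INTER_CUBIC))
```

```text
t 31.0 tcp [0.5505 0.0156 0.021 ] closing line 86.3 q6 -90 F [ 1.   0.  -0.1] op 0.0006 tilt [ 0. -0.]
[(0.79, array([0.5992, 0.0173, 0.0323])), (0.71, array([ 0.525 , -0.2966, -0.0018]))]
[]
```

View pics/s8.png

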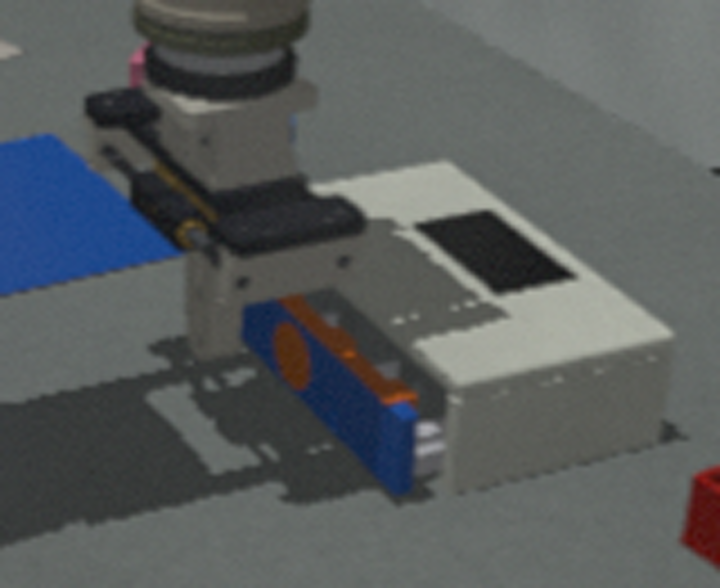

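Locked with the modules inside. Waiting four seconds.

Call:
play_rows:
  increments: "0 0 0 0 1; 0 0 0 0 1; 0 0 0 0 1; 0 0 0 0 1; 0 0 0 0 1; 0 0 0 0 1; 0 0 0 0 1; 0 0 0 0 1; 0 0 0 0 1; 0 0 0 0 1; 0 0 0 0 1; 0 0 0 0 1; 0 0 0 0 1; 0 0 0 0 1; 0 0 0 0 1; 0 0 0 0 1; 0 0 0 0 1; 0 0 0 0 1; 0 0 0 0 1; 0 0 0 0 1"

```text
t: 33.2
tool_pos: [0.5499, 0.0157, 0.0209]
orientation: [-0.102, -3.14, -0.0]
force: [-0.8, -0.1, -0.1]
opening: 0.0006
gripper_force: 0.0
```

Call:
play_rows:
  increments: "0 0 0 0 1; 0 0 0 0 1; 0 0 0 0 1; 0 0 0 0 1; 0 0 0 0 1; 0 0 0 0 1; 0 0 0 0 1; 0 0 0 0 1; 0 0 0 0 1; 0 0 0 0 1; 0 0 0 0 1; 0 0 0 0 1; 0 0 0 0 1; 0 0 0 0 1; 0 0 0 0 1; 0 0 0 0 1; 0 0 0 0 1; 0 0 0 0 1; 0 0 0 0 1; 0 0 0 0 1"

```text
t: 35.2
tool_pos: [0.5499, 0.0157, 0.0209]
orientation: [0.102, 3.14, -0.0]
force: [0.1, 0.6, 0.6]
opening: 0.0007
gripper_force: 0.0
```

Call:
play_rows:
  increments: "-10 0 0 0 1; -20 0 0 0 1; -30 0 0 0 1; -36 0 0 0 1; -40 0 0 0 1; -44 0 0 0 1; -48 0 0 0 1; -52 0 0 0 1; -54 0 0 0 1; -55 0 0 0 1; -55 0 0 0 1"

```text
t: 36.3
tool_pos: [0.6035, 0.0122, 0.0206]
orientation: [-0.102, -3.137, 0.0]
force: [-6.8, -0.0, 4.4]
opening: 0.0006
gripper_force: 3.3
```

Retreat after a bit more push.

Call:
play_rows:
  increments: "-1 0 0 0 1; -2 0 0 0 1; -2 0 0 0 1; 20 0 0 0 1; 60 0 0 0 1; 100 0 0 0 1; 130 0 0 0 1; 132 0 -60 0 0.1; 132 0 -92 0 0.1; 132 0 -92 0 0.1; 132 0 -92 0 0.1; 132 0 -92 0 0.1; 132 0 -92 0 0.1; 132 0 -92 0 0.1"

```text
t: 37.7
tool_pos: [0.4722, 0.0207, 0.1115]
orientation: [-0.102, -3.137, -0.0]
force: [0.6, -1.4, -0.1]
opening: 0.0414
gripper_force: 0.0
```

Run:
```python
from fit import *
im=robot.read_camera("side"); cv2.imwrite("pics/s9.png",cv2.resize(im[160:300,280:440],None,fx=4.5,fy=4.2,interpolation=cv2.INTER_CUBIC))
print([(round(d["conf"],2),np.round(d["centre"],3)) for d in robot.landmark_of("side","drawer_front")+robot.landmark_of("side","tab_a")+robot.landmark_of("side","module_a") if d["centre"][0]>.5])
a=S(FO,.0535,-.062); go((*a,.11,86.3),(*a,.03,86.3))
```

```text
[(0.62, array([0.508, 0.02 , 0.03 ])), (0.51, array([0.533, 0.076, 0.039])), (0.97, array([ 0.528, -0.049,  0.04 ])), (0.86, array([0.535, 0.076, 0.041])), (0.67, array([0.534, 0.017, 0.042])), (0.58, array([0.744, 0.431, 0.026])), (0.89, array([ 0.559, -0.046,  0.017])), (0.8, array([0.557, 0.015, 0.012])), (0.56, array([0.565, 0.072, 0.011]))]
t 37.9 tcp [0.4728 0.0207 0.1124] closing line 86.3 q6 -90 F [-0.   0.1  0.3] op 0.0416 tilt [-0.001  0.   ]
   [-89.1 -62.1   2.3] yaw -0.0 or 180.0
   [-89.2 -62.1  82.3] yaw -0.0 or 180.0
```

View pics/s9.png

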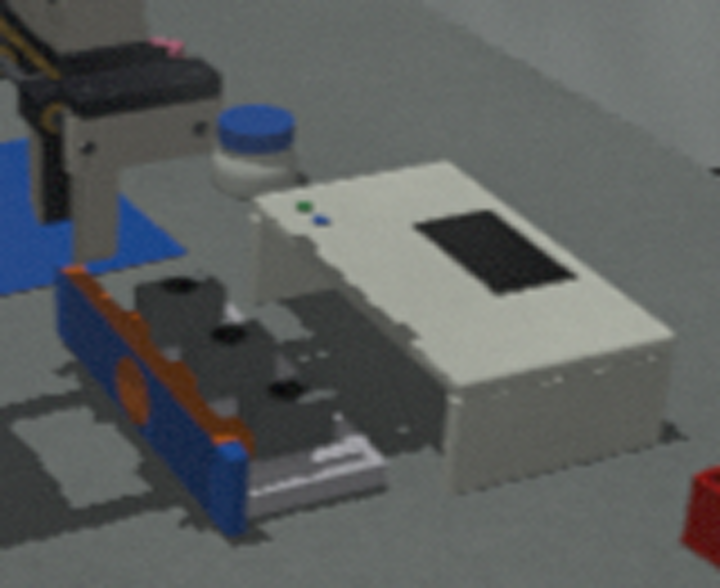

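Drawer out again, all three modules seated. Taking the -y one first.

Call:
play_rows:
  increments: "-45 -31 0 0 0.1; -89 -62 0 0 0.1; -89 -62 0 0 0.1; -89 -62 0 0 0.1; -89 -62 0 0 0.1; -89 -62 40 0 0.1; -89 -62 72 0 0.1; -89 -62 81 0 0.1; -89 -62 81 0 0.1; -89 -62 81 0 0.8; -89 -62 81 0 0.8; -89 -62 81 0 0.8; -89 -62 81 0 0.8; -89 -62 81 0 0.8"

```text
t: 39.3
tool_pos: [0.5583, -0.0471, 0.0325]
orientation: [0.102, 3.139, -0.0]
force: [0.3, 0.6, -0.4]
opening: 0.0103
gripper_force: 0.0
```

Run:
```python
from h import *
a=S(TR,-.062,0); go((*a,.12,-.5),(*a,.022,-.5))
```

```text
t 39.3 tcp [ 0.5583 -0.0471  0.0325] closing line 86.3 q6 -96 F [ 0.3  0.6 -0.4] op 0.0103 tilt [ 0.001 -0.   ]
   [  74.7 -258.1  -87.5] yaw 86.8 or -93.2
   [  74.8 -258.1   10.5] yaw 86.8 or -93.2
```

Run:
```python
from h import *
go()
im=robot.read_camera("side"); cv2.imwrite("pics/s10.png",cv2.resize(im[160:340,240:460],None,fx=3.2,fy=3.2,interpolation=cv2.INTER_CUBIC))
im=robot.read_camera("top"); cv2.imwrite("pics/t10.png",im)
for n in("side","top"): print([(round(d["conf"],2),np.round(d["centre"],3)) for d in robot.landmark_of(n,"module_a")])
```

```text
t 39.3 tcp [ 0.5583 -0.0471  0.0325] closing line 86.3 q6 -96 F [ 0.3  0.6 -0.4] op 0.0103 tilt [ 0.001 -0.   ]
[(0.9, array([ 0.558, -0.048,  0.017])), (0.79, array([0.288, 0.32 , 0.002])), (0.68, array([ 0.407,  0.477, -0.003])), (0.66, array([0.558, 0.014, 0.009])), (0.66, array([0.727, 0.409, 0.001])), (0.64, array([0.562, 0.075, 0.011]))]
[(0.92, array([0.29 , 0.318, 0.001])), (0.76, array([ 0.405,  0.473, -0.001])), (0.67, array([0.558, 0.013, 0.012])), (0.65, array([0.562, 0.076, 0.008])), (0.58, array([0.724, 0.407, 0.001])), (0.44, array([ 0.56 , -0.05 ,  0.015])), (0.43, array([0.532, 0.073, 0.039]))]
```

View pics/s10.png

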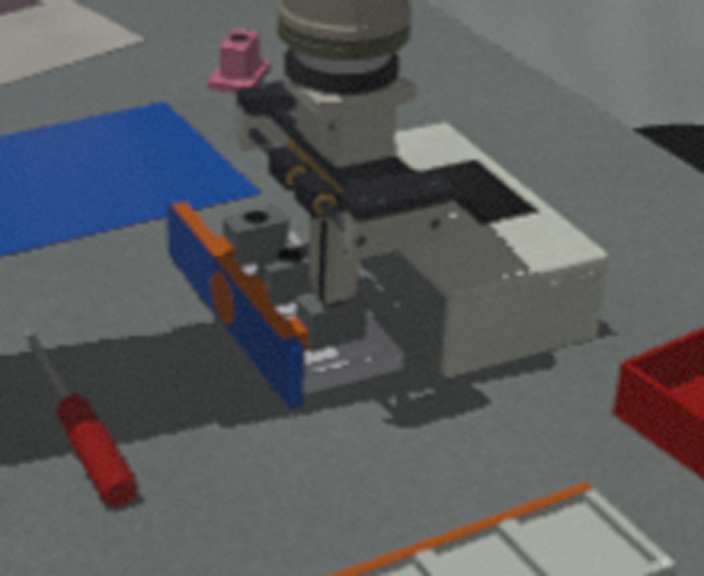

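Run:
```python
from h import *
p=np.array(robot.read_state()["tool_pos"])
for z in (.0325,.045,.056,.07): print(z,((w2px("side",[[p[0],p[1]-.01,z]])[0]-[240,160])*3.2).round(0), "x-8mm",((w2px("side",[[p[0]-.008,p[1]-.01,z]])[0]-[240,160])*3.2).round(0))
```

```text
0.0325 [334. 326.] x-8mm [325. 329.]
0.045 [335. 312.] x-8mm [325. 315.]
0.056 [336. 299.] x-8mm [326. 302.]
0.07 [337. 282.] x-8mm [327. 285.]
```

Run:
```python
from h import *
for z in (.0144,.025,.035,.045): print(z,((w2px("side",[[.5612,.016-.01,z]])[0]-[240,150])*3).round(0))
p=[.4728,.0207]
for z in (.1124,.122,.132,.142): print(z,((w2px("side",[[p[0],p[1]-.03,z]])[0]-[280,160])*[4.5,4.2]).round(0))
```

```text
0.0144 [276. 314.]
0.025 [276. 303.]
0.035 [276. 293.]
0.045 [277. 282.]
0.1124 [ 98. 299.]
0.122 [ 97. 283.]
0.132 [ 97. 266.]
0.142 [ 97. 249.]
```

Side-view geometry shows the fingertips are really about 20 mm above the reported TCP, so this close missed above the block (harmlessly). I'll grip 12 mm lower.

Call:
play_rows:
  increments: "0 0 -3 0 0.1; 0 0 -3 0 0.1; 0 0 -3 0 0.1; 0 0 -3 0 0.1; 0 0 5 0 0.1; 0 0 10 0 0.1; 0 0 12 0 0.1; 0 0 12 0 0.1; 0 0 12 0 0.8; 0 0 12 0 0.8; 0 0 12 0 0.8; 0 0 12 0 0.8; 0 0 12 0 0.8; 0 0 12 0 0.8"

```text
t: 40.9
tool_pos: [0.5582, -0.0471, 0.0202]
orientation: [0.102, 3.139, -0.0]
force: [-0.3, -1.9, 0.9]
opening: 0.0255
gripper_force: 25.0
```

Run:
```python
from h import *
a=S(TR,-.062,0); go((*a,.12,-.5),(*a,.022,-.5))
```

```text
t 40.9 tcp [ 0.5582 -0.0471  0.0202] closing line 86.3 q6 -96 F [-0.3 -1.9  0.9] op 0.0255 tilt [ 0.001 -0.   ]
   [  74.6 -258.   -99.7] yaw 86.8 or -93.2
   [  74.7 -258.    -1.7] yaw 86.8 or -93.2
```

Call:
play_rows:
  increments: "0 0 -40 0 0.8; 0 0 -80 0 0.8; 0 -10 -100 0 0.8; 10 -50 -100 8 0.8; 22 -90 -100 16 0.8; 34 -130 -100 24 0.8; 46 -170 -100 32 0.8; 58 -205 -100 40 0.8; 68 -235 -100 48 0.8; 75 -258 -100 57 0.8; 75 -258 -100 66 0.8; 75 -258 -100 75 0.8; 75 -258 -100 83 0.8; 75 -258 -100 87 0.8; 75 -258 -100 87 0.8; 75 -258 -100 87 0.8; 75 -258 -100 87 0.8; 75 -258 -100 87 0.8"

```text
t: 42.7
tool_pos: [0.4663, -0.2995, 0.1199]
orientation: [-2.234, -2.209, -0.0]
force: [0.6, -0.1, -2.0]
opening: 0.0254
gripper_force: 25.0
```

```bash
cat > chk.py <<'E'
import sys
from h import *
y=float(sys.argv[1]); a=S(TR,y,0); go((*a,.014,-.5))
for n in("side","top"):
    robot.read_camera(n)
    print(n,[(q,round(d["conf"],2),np.round(d["centre"],3)) for q in("tab_a","module_a","slot0") for d in robot.landmark_of(n,q) if d["centre"][1]<-.15])
E
python3 chk.py -.062
```

```text
t 42.7 tcp [ 0.4663 -0.2995  0.1199] closing line -0.6 q6 -37 F [ 0.6 -0.1 -2. ] op 0.0254 tilt [-0.  0.]
   [ -0.3   0.6 105.9] yaw -0.1 or 179.9
side [('tab_a', 0.7, array([ 0.466, -0.274,  0.14 ])), ('module_a', 0.71, array([ 0.468, -0.298,  0.115])), ('slot0', 0.92, array([ 0.465, -0.299,  0.   ])), ('slot0', 0.88, array([ 0.527, -0.296,  0.003]))]
top [('tab_a', 0.75, array([ 0.466, -0.27 ,  0.138])), ('module_a', 0.72, array([ 0.468, -0.298,  0.114])), ('slot0', 0.74, array([ 0.588, -0.3  ,  0.001])), ('slot0', 0.66, array([ 0.463, -0.297,  0.002])), ('slot0', 0.58, array([ 0.523, -0.296,  0.006]))]
```

Call:
play_rows:
  increments: "-1 0.5 45 0 0.8; -1 0.5 80 0 0.8; -1 0.5 92 0 0.8; -1 0.5 98 0 0.8; -1 0.5 103 0 0.8; -1 0.5 106 0 0.8; -1 0.5 108 0 0.8; -1 0.5 108 0 0.8; -1 0.5 108 0 0.8"

```text
t: 44.0
tool_pos: [0.4672, -0.3009, 0.0127]
orientation: [2.235, 2.207, 0.0]
force: [-0.5, -0.3, -1.3]
opening: 0.0261
gripper_force: 25.0
```

Call:
play_rows:
  increments: "0 0 1.5 0 0.8; 0 0 1.5 0 0.8; 0 0 1.5 0 0.1; 0 0 1.5 0 0.1; 0 0 1.5 0 0.1; 0 0 -10 0 0.1; 0 0 -50 0 0.1; 0 0 -100 0 0.1; 0 0 -100 0 0.1; 0 0 -100 0 0.1"

```text
t: 45.0
tool_pos: [0.4683, -0.3017, 0.1149]
orientation: [2.232, 2.204, 0.001]
force: [-0.1, -0.2, -0.1]
opening: 0.0416
gripper_force: 0.0
```

Run:
```python
from h import *
a=S(FO,.0525,0); go((*a,.12,86.3),(*a,.020,86.3))
```

```text
t 45.0 tcp [ 0.4683 -0.3017  0.1149] closing line -0.7 q6 -37 F [-0.1 -0.2 -0.1] op 0.0416 tilt [ 0.004 -0.003]
   [317.7  88.5  -5.7] yaw -87.0 or 93.0
   [318.   88.1  94.3] yaw -87.0 or 93.0
```

Call:
play_rows:
  increments: "40 11 -5 -8 0.1; 80 22 -5 -16 0.1; 120 33 -5 -24 0.1; 160 44 -5 -32 0.1; 200 55 -5 -40 0.1; 240 66 -5 -48 0.1; 280 77 -5 -56 0.1; 318 87 -5 -64 0.1; 318 87 -5 -72 0.1; 318 87 -5 -80 0.1; 318 87 -5 -87 0.1; 318 87 -5 -87 0.1; 318 87 -5 -87 0.1; 318 87 -5 -87 0.1; 318 87 -5 -87 0.1"

```text
t: 46.5
tool_pos: [0.5576, 0.0162, 0.1167]
orientation: [-0.105, -3.139, -0.0]
force: [-0.2, -0.8, 1.0]
opening: 0.0421
gripper_force: 0.0
```

Run:
```python
from h import *
a=S(FO,.0525,0); go((.5592,.0145,.020,86.3))
for n in("side",):
    robot.read_camera(n)
    print(n,[(q,round(d["conf"],2),np.round(d["centre"],3)) for q in("tab_a","module_a") for d in robot.landmark_of(n,q) if .5<d["centre"][0]<.7])
```

```text
t 46.5 tcp [0.5576 0.0162 0.1167] closing line 86.2 q6 -90 F [-0.2 -0.8  1. ] op 0.0421 tilt [-0.  0.]
   [-1.7 -1.6 96.7] yaw -0.1 or 179.9
side [('tab_a', 0.7, array([0.537, 0.078, 0.04 ])), ('tab_a', 0.69, array([0.53 , 0.015, 0.039])), ('module_a', 0.87, array([0.558, 0.016, 0.01 ])), ('module_a', 0.73, array([0.563, 0.074, 0.01 ]))]
```

Call:
play_rows:
  increments: "-1.5 -1.5 45 0 0.1; -1.5 -1.5 80 0 0.1; -1.5 -1.5 93 0 0.1; -1.5 -1.5 96.5 0 0.1; -1.5 -1.5 96.5 0 0.1; -1.5 -1.5 96.5 0 0.8; -1.5 -1.5 96.5 0 0.8; -1.5 -1.5 96.5 0 0.8; -1.5 -1.5 96.5 0 0.8; -1.5 -1.5 96.5 0 0.8; -1.5 -1.5 96.5 0 0.8"

```text
t: 47.75
tool_pos: [0.5606, 0.0145, 0.0222]
orientation: [0.102, 3.137, -0.0]
force: [-1.2, 0.2, 6.7]
opening: 0.0259
gripper_force: 25.0
```

Run:
```python
from h import *
go((.5278,-.3,.12,-.5))
```

```text
t 47.8 tcp [0.5606 0.0145 0.0222] closing line 86.3 q6 -90 F [-1.2  0.2  6.7] op 0.0259 tilt [ 0.003 -0.   ]
   [  12.  -316.   -97.8] yaw 86.8 or -93.2
```

Call:
play_rows:
  increments: "0 0 -40 0 0.8; 0 0 -80 0 0.8; 0 -10 -98 0 0.8; 1 -50 -98 8 0.8; 3 -95 -98 16 0.8; 4 -140 -98 24 0.8; 6 -185 -98 32 0.8; 8 -225 -98 40 0.8; 10 -265 -98 48 0.8; 12 -300 -98 57 0.8; 12 -316 -98 66 0.8; 12 -316 -98 75 0.8; 12 -316 -98 83 0.8; 12 -316 -98 87 0.8; 12 -316 -98 87 0.8; 12 -316 -98 87 0.8; 12 -316 -98 87 0.8; 12 -316 -98 87 0.8"

```text
t: 49.55
tool_pos: [0.5267, -0.2998, 0.1185]
orientation: [2.234, 2.209, 0.0]
force: [-0.4, 0.2, -1.7]
opening: 0.0258
gripper_force: 25.0
```

```bash
python3 chk.py 0
python3 - <<'E'
from fit import *
im=robot.read_camera("top"); cv2.imwrite("pics/t11.png",im)
print(robot.read_state()["force"])
E
```

```text
t 49.5 tcp [ 0.5267 -0.2998  0.1185] closing line -0.6 q6 -34 F [-0.4  0.2 -1.7] op 0.0258 tilt [ 0. -0.]
   [ -0.5   2.2 104.5] yaw -0.1 or 179.9
side [('tab_a', 0.95, array([ 0.466, -0.272,  0.031])), ('tab_a', 0.79, array([ 0.529, -0.272,  0.136])), ('module_a', 0.82, array([ 0.471, -0.299,  0.009])), ('module_a', 0.71, array([ 0.525, -0.298,  0.107])), ('module_a', 0.65, array([ 0.596, -0.3  ,  0.007])), ('slot0', 0.76, array([ 0.523, -0.3  ,  0.002])), ('slot0', 0.72, array([ 0.594, -0.299,  0.006])), ('slot0', 0.6, array([ 0.468, -0.301,  0.002]))]
top [('tab_a', 0.94, array([ 0.468, -0.274,  0.031])), ('tab_a', 0.64, array([ 0.527, -0.271,  0.136])), ('module_a', 0.85, array([ 0.524, -0.299,  0.11 ])), ('module_a', 0.58, array([ 0.469, -0.3  ,  0.008])), ('slot0', 0.92, array([ 0.589, -0.3  ,  0.003])), ('slot0', 0.82, array([ 0.525, -0.298,  0.005])), ('slot0', 0.7, array([ 0.464, -0.296,  0.006]))]
[-0.35962502  0.36531248 -1.56567666]
```

Call:
play_rows:
  increments: "-0.5 0.8 45 0 0.8; -0.5 0.8 80 0 0.8; -0.5 0.8 92 0 0.8; -0.5 0.8 97 0 0.8; -0.5 0.8 101 0 0.8; -0.5 0.8 104 0 0.8; -0.5 0.8 104 0 0.8; -0.5 0.8 104 0 0.8"

```text
t: 50.8
tool_pos: [0.5283, -0.3009, 0.0157]
orientation: [2.234, 2.206, 0.0]
force: [-0.5, -0.3, -1.6]
opening: 0.0256
gripper_force: 25.0
```

In the slot below the wall tops with no resistance; lowering the last bit and releasing.

Call:
play_rows:
  increments: "0 0 1.5 0 0.8; 0 0 1.5 0 0.8; 0 0 2 0 0.8; 0 0 2 0 0.1; 0 0 2 0 0.1; 0 0 2 0 0.1; 0 0 -10 0 0.1; 0 0 -50 0 0.1; 0 0 -100 0 0.1; 0 0 -100 0 0.1; 0 0 -100 0 0.1"

```text
t: 51.9
tool_pos: [0.5291, -0.3013, 0.1176]
orientation: [2.232, 2.204, 0.002]
force: [0.0, 0.7, -0.9]
opening: 0.0416
gripper_force: 0.0
```

Run:
```python
from h import *
go((.565,.0755,.12,86.3))
```

```text
t 51.9 tcp [ 0.5291 -0.3013  0.1176] closing line -0.7 q6 -34 F [ 0.   0.7 -0.9] op 0.0416 tilt [ 0.004 -0.003]
   [377.3  31.2  -3.3] yaw -87.0 or 93.0
```

Call:
play_rows:
  increments: "45 4 -3 -8 0.1; 90 8 -3 -16 0.1; 135 12 -3 -24 0.1; 180 15 -3 -32 0.1; 225 19 -3 -40 0.1; 270 23 -3 -48 0.1; 310 26 -3 -56 0.1; 345 28 -3 -64 0.1; 377 31 -3 -72 0.1; 377 31 -3 -80 0.1; 377 31 -3 -87 0.1; 377 31 -3 -87 0.1; 377 31 -3 -87 0.1; 377 31 -3 -87 0.1; 377 31 -3 -87 0.1"

```text
t: 53.4
tool_pos: [0.5631, 0.0759, 0.1172]
orientation: [-0.105, -3.139, 0.0]
force: [0.3, -0.7, -0.2]
opening: 0.0418
gripper_force: 0.0
```

Run:
```python
from h import *
go((.5643,.0757,.021,86.3))
for n in("side",):
    robot.read_camera(n)
    print(n,[(q,round(d["conf"],2),np.round(d["centre"],3)) for q in("tab_a","module_a") for d in robot.landmark_of(n,q) if .5<d["centre"][0]<.7])
```

```text
t 53.4 tcp [0.5631 0.0759 0.1172] closing line 86.2 q6 -84 F [ 0.3 -0.7 -0.2] op 0.0418 tilt [-0. -0.]
   [-1.3 -0.2 96.2] yaw -0.1 or 179.9
side [('tab_a', 0.88, array([0.535, 0.079, 0.04 ])), ('tab_a', 0.61, array([ 0.53 , -0.273,  0.032])), ('module_a', 0.75, array([ 0.527, -0.298,  0.002])), ('module_a', 0.72, array([0.539, 0.076, 0.038])), ('module_a', 0.63, array([0.566, 0.074, 0.01 ]))]
```

Call:
play_rows:
  increments: "-1 0 45 0 0.1; -1 0 80 0 0.1; -1 0 92 0 0.1; -1 0 95.5 0 0.1; -1 0 95.5 0 0.1; -1 0 95.5 0 0.1; -1 0 95.5 0 0.8; -1 0 95.5 0 0.8; -1 0 95.5 0 0.8; -1 0 95.5 0 0.8; -1 0 95.5 0 0.8; -1 0 95.5 0 0.8"

```text
t: 54.75
tool_pos: [0.5651, 0.0761, 0.023]
orientation: [0.102, 3.138, -0.0]
force: [-0.8, -1.4, 5.9]
opening: 0.0259
gripper_force: 25.0
```

Run:
```python
from h import *
go((*S(TR,.062,0),.12,-.5))
```

```text
t 54.8 tcp [0.5651 0.0761 0.023 ] closing line 86.3 q6 -84 F [-0.8 -1.4  5.9] op 0.0259 tilt [ 0.002 -0.   ]
   [ -50.4 -374.4  -96.9] yaw 86.8 or -93.2
```

Call:
play_rows:
  increments: "0 0 -40 0 0.8; 0 0 -80 0 0.8; 0 -10 -97 0 0.8; -6 -50 -97 8 0.8; -12 -95 -97 16 0.8; -18 -140 -97 24 0.8; -24 -185 -97 32 0.8; -30 -230 -97 40 0.8; -36 -275 -97 48 0.8; -42 -315 -97 57 0.8; -47 -350 -97 66 0.8; -50 -374 -97 75 0.8; -50 -374 -97 83 0.8; -50 -374 -97 87 0.8; -50 -374 -97 87 0.8; -50 -374 -97 87 0.8; -50 -374 -97 87 0.8; -50 -374 -97 87 0.8"

```text
t: 56.55
tool_pos: [0.5899, -0.3, 0.1189]
orientation: [-2.233, -2.209, 0.0]
force: [-0.0, -0.4, -2.1]
opening: 0.0259
gripper_force: 25.0
```

```bash
python3 chk.py .062
```

```text
t 56.5 tcp [ 0.5899 -0.3     0.1189] closing line -0.6 q6 -31 F [-0.  -0.4 -2.1] op 0.0259 tilt [-0.  0.]
   [ -0.8   1.  104.9] yaw -0.1 or 179.9
side [('tab_a', 0.83, array([ 0.528, -0.275,  0.034])), ('tab_a', 0.82, array([ 0.592, -0.27 ,  0.134])), ('tab_a', 0.57, array([ 0.466, -0.271,  0.031])), ('module_a', 0.91, array([ 0.529, -0.297,  0.003])), ('module_a', 0.87, array([ 0.466, -0.3  ,  0.008])), ('module_a', 0.57, array([ 0.59 , -0.302,  0.104])), ('module_a', 0.22, array([ 0.751, -0.236, -0.003])), ('slot0', 0.8, array([ 0.594, -0.302,  0.005])), ('slot0', 0.62, array([ 0.465, -0.3  ,  0.005])), ('slot0', 0.59, array([ 0.523, -0.301,  0.005])), ('slot0', 0.41, array([ 0.589, -0.301,  0.108]))]
top [('tab_a', 0.84, array([ 0.528, -0.27 ,  0.032])), ('tab_a', 0.42, array([ 0.467, -0.27 ,  0.032])), ('module_a', 0.71, array([ 0.589, -0.297,  0.105])), ('module_a', 0.66, array([ 0.525, -0.298,  0.004])), ('module_a', 0.58, array([ 0.472, -0.303,  0.008])), ('slot0', 0.79, array([ 0.464, -0.296,  0.007])), ('slot0', 0.64, array([ 0.526, -0.296,  0.009])), ('slot0', 0.63, array([ 0.588, -0.299,  0.005]))]
```

Call:
play_rows:
  increments: "-0.5 0.5 45 0 0.8; -0.5 0.5 80 0 0.8; -0.5 0.5 92 0 0.8; -0.5 0.5 97 0 0.8; -0.5 0.5 101 0 0.8; -0.5 0.5 103 0 0.8; -0.5 0.5 103 0 0.8; -0.5 0.5 103 0 0.8"

```text
t: 57.75
tool_pos: [0.5912, -0.3013, 0.0174]
orientation: [2.234, 2.206, 0.001]
force: [0.2, -0.4, -1.6]
opening: 0.0258
gripper_force: 25.0
```

Call:
play_rows:
  increments: "0 0 1.5 0 0.8; 0 0 2.5 0 0.8; 0 0 2.5 0 0.8; 0 0 2.5 0 0.1; 0 0 2.5 0 0.1; 0 0 2.5 0 0.1; 0 0 -10 0 0.1; 0 0 -50 0 0.1; 0 0 -100 0 0.1; 0 0 -100 0 0.1; 0 0 -100 0 0.1"

```text
t: 58.85
tool_pos: [0.5921, -0.3017, 0.1194]
orientation: [2.231, 2.204, 0.002]
force: [0.5, -0.4, 0.2]
opening: 0.0418
gripper_force: 0.0
```

Run:
```python
from h import *
a=S(FO,-.04,0);go((*a,.12,86.3),(*a,.022,86.3))
```

```text
t 58.9 tcp [ 0.5921 -0.3017  0.1194] closing line -0.7 q6 -31 F [ 0.5 -0.4  0.2] op 0.0418 tilt [ 0.005 -0.003]
   [ 321.  -127.7   -2. ] yaw -87.0 or 93.0
   [ 321.3 -128.1   96. ] yaw -87.0 or 93.0
```

Call:
play_rows:
  increments: "40 -16 -3 -8 1; 80 -32 -3 -16 1; 120 -48 -3 -24 1; 160 -64 -3 -32 1; 200 -80 -3 -40 1; 240 -96 -3 -48 1; 280 -112 -3 -56 1; 321 -128 -3 -64 1; 321 -128 -3 -72 1; 321 -128 -3 -80 1; 321 -128 -3 -87 1; 321 -128 -3 -87 1; 321 -128 -3 -87 1; 321 -128 -3 -87 1; 321 -128 -3 -87 1"

```text
t: 60.35
tool_pos: [0.4662, 0.0217, 0.1187]
orientation: [-0.105, -3.139, -0.0]
force: [-0.3, 0.0, 0.3]
opening: 0.0004
gripper_force: 0.0
```

Run:
```python
from h import *
a=S(FO,-.04,0);go((*a,.021,86.3))
im=robot.read_camera("top");im2=robot.read_camera("side");cv2.imwrite("pics/fin.png",np.hstack([cv2.resize(im[160:290,420:510],(360,520),interpolation=cv2.INTER_CUBIC),cv2.resize(im2[270:380,320:470],(436,520),interpolation=cv2.INTER_CUBIC)]))
```

```text
t 60.4 tcp [0.4662 0.0217 0.1187] closing line 86.2 q6 -90 F [-0.3  0.   0.3] op 0.0004 tilt [-0.  0.]
   [-2.2 -0.6 97.7] yaw -0.1 or 179.9
```

View pics/fin.png

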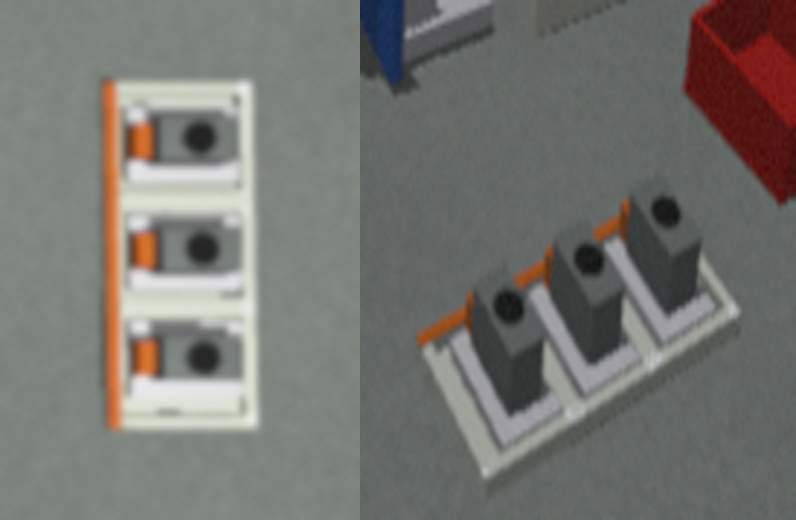

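All three lie flat in their slots, tabs towards the stripe. Closing the empty drawer.

Call:
play_rows:
  increments: "-2 -0.5 45 0 1; -4 -0.5 95 0 1; -4 -0.5 98 0 1; -4 -0.5 98 0 1; -14 -0.5 98 0 1; -22 -0.5 98 0 1; -28 -0.5 98 0 1; -34 -0.5 98 0 1; -42 -0.5 98 0 1; -50 -0.5 98 0 1; -58 -0.5 98 0 1; -66 -0.5 98 0 1; -74 -0.5 98 0 1; -82 -0.5 98 0 1; -90 -0.5 98 0 1; -98 -0.5 98 0 1; -106 -0.5 98 0 1; -114 -0.5 98 0 1; -122 -0.5 98 0 1; -126 -0.5 98 0 1"

```text
t: 62.45
tool_pos: [0.5918, 0.0131, 0.021]
orientation: [-0.102, -3.138, 0.0]
force: [-7.4, 0.0, 5.3]
opening: 0.0003
gripper_force: 3.6
```

Call:
play_rows:
  increments: "-4 0 0 0 1; -8 0 0 0 1; -12 0 0 0 1; -13 0 0 0 1; -13 0 0 0 1"

```text
t: 62.95
tool_pos: [0.6044, 0.0123, 0.021]
orientation: [-0.102, -3.138, 0.0]
force: [-6.3, 0.2, 4.8]
opening: 0.0007
gripper_force: 3.6
```

Call:
play_rows:
  increments: "-1 0 0 0 1; -2 0 0 0 1; -3 0 0 0 1; -4 0 0 0 1; -4 0 0 0 1"

```text
t: 63.45
tool_pos: [0.6069, 0.0121, 0.021]
orientation: [-0.102, -3.135, 0.0]
force: [-14.4, -0.8, 11.3]
opening: 0.0005
gripper_force: 7.2
```

Solid stop reached (as before at 0.607). Retreating.

Call:
play_rows:
  increments: "-1 0 0 0 1; 5 0 0 0 1; 20 0 0 0 1; 50 0 0 0 1; 90 0 0 0 1; 130 0 0 0 1; 150 0 -60 0 1; 150 0 -110 0 1; 150 0 -150 0 1; 150 0 -150 0 1; 150 0 -150 0 1; 150 0 -150 0 1; 150 0 -150 0 1; 150 0 -150 0 1; 150 0 -150 0 1"

```text
t: 64.95
tool_pos: [0.4587, 0.0218, 0.1697]
orientation: [-0.102, -3.138, -0.0]
force: [1.0, -0.5, -0.2]
opening: 0.0007
gripper_force: 0.0
```

Run:
```python
from fit import *
go(); im=robot.read_camera("top"); robot.read_camera("side")
for n in("side","top"): print([(q,round(d["conf"],2),np.round(d["centre"],3)) for q in("drawer_front","module_a") for d in robot.landmark_of(n,q)])
cv2.imwrite("pics/end.png",im)
```

```text
t 65.0 tcp [0.4587 0.0218 0.1697] closing line 86.3 q6 -90 F [ 1.  -0.5 -0.2] op 0.0007 tilt [-0.002  0.   ]
[('drawer_front', 0.72, array([0.6  , 0.013, 0.033])), ('module_a', 0.89, array([ 0.407,  0.477, -0.002])), ('module_a', 0.82, array([ 0.527, -0.298,  0.001])), ('module_a', 0.79, array([ 0.589, -0.302,  0.002])), ('module_a', 0.68, array([ 0.288,  0.318, -0.001])), ('module_a', 0.61, array([ 0.47 , -0.299,  0.008])), ('module_a', 0.55, array([0.723, 0.411, 0.001])), ('module_a', 0.16, array([ 0.53 , -0.272,  0.035]))]
[('drawer_front', 0.96, array([0.599, 0.014, 0.031])), ('drawer_front', 0.68, array([ 0.688,  0.007, -0.002])), ('drawer_front', 0.32, array([ 0.648, -0.056,  0.014])), ('drawer_front', 0.3, array([ 0.745, -0.24 ,  0.001])), ('module_a', 0.95, array([ 0.47 , -0.303,  0.008])), ('module_a', 0.83, array([ 0.288,  0.318, -0.   ])), ('module_a', 0.78, array([ 0.589, -0.302,  0.   ])), ('module_a', 0.72, array([ 0.526, -0.297,  0.003])), ('module_a', 0.72, array([0.407, 0.473, 0.001])), ('module_a', 0.66, array([ 0.723,  0.411, -0.002]))]
```

View pics/end.png

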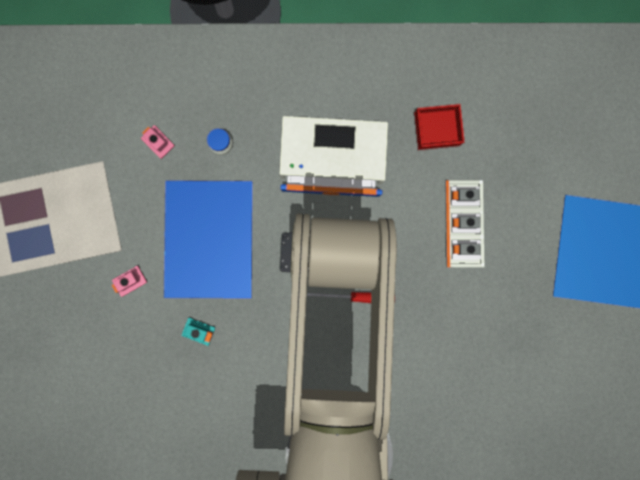

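The picture shows the mat empty, the drawer shut and three modules in the tray (465,195–250), with jar, driver and bin untouched. The slot0 reading of z 8 mm is odd, so I'm triangulating the black discs to check.

Run:
```python
from h import *
top=np.mean([robot.read_camera("top") for _ in range(3)],axis=0).max(2); side=np.mean([robot.read_camera("side") for _ in range(3)],axis=0).max(2)
def disc(im,n,P):
    u,v=w2px(n,[P])[0].round().astype(int); r=5; c=im[v-r:v+r+1,u-r:u+r+1]; th=c.min()+25; w=np.clip(th-c,0,None)
    k,l,s,ce=cv2.connectedComponentsWithStats((w>0).astype(np.uint8)); i=1+np.argmax(s[1:,4]); w=w*(l==i)
    g=np.mgrid[v-r:v+r+1,u-r:u+r+1]; return np.array([(g[1]*w).sum(),(g[0]*w).sum()])/w.sum()
def pm(n,uv):
    k,D,r,t=K(n); return np.c_[cv2.Rodrigues(r)[0],t],cv2.undistortPoints(uv.reshape(1,1,2),k,D).reshape(2,1)
for x,y in((.467,-.300),(.529,-.3005),(.591,-.301)):
    a,b=[disc(i,n,[x,y,.048]) for i,n in((top,"top"),(side,"side"))]
    (A,p),(B,q)=pm("top",a),pm("side",b); X=cv2.triangulatePoints(A,B,p,q); print(a.round(1),b.round(1),(X[:3]/X[3]).ravel().round(4))
```

```text
[470.6 249. ] [370.9 334.4] [ 0.4686 -0.3003  0.0464]
[470.3 221.7] [398.3 324.5] [ 0.53   -0.3011  0.0461]
[469.6 193.9] [424.8 314.3] [ 0.593  -0.3009  0.0462]
```

All three discs are at the same height with 62 mm spacing, so every module is flat. Handing in.

```bash
python3 -c "
from plant import robot
print(robot.close_job())"
```

```text
the job is handed in; nothing more can be done
None
```

The job is done and handed in: the three modules went into the drawer, sat locked over 4 s for the scan, and now lie flat in the tray with tabs to the stripe; the empty drawer is shut, and jar, driver and bin were left alone.

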